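# Pack main bearing caps in a clamped carrying rack

### The job

Pack all the bearing caps standing on the bench into the blue carrying rack: free the red clamp knob, draw the follower well back, and stand every cap in the channel, side by side across it, between the follower and the end stop. Then slide the follower up until the row is snug against the stop with no slack and turn the clamp knob fully tight again; only after that fold the orange flap down over the row and press it firmly down until it is fully home. Leave the piston, the oil bottle and the screwdriver where they are.

Things in the scene. Friction and masses are not known exactly. Their poses are not given: they have to be found in the camera images.
- rack: blue rack, fixed. Base 130 x 322 x 10 mm; origin on the bench under the channel centre line. Channel along rack y: floor 10 mm above the bench, side walls 78 mm apart inside, flared tops 35 mm above the bench. End stop (78 mm wide, top 40 mm above the bench) closes its +y end, inner face at y = +130 mm. Nothing is over 76 mm high except the open flap
- stop_face (a point): middle of the foot of the end stop's inner face, on the channel floor (rack x 0, y +130, z 10 mm); axes as the rack's
- follower (a joint): travel of the aluminium follower along the rack's +y, m: 0 = drawn fully back (face 185 mm from the stop), grows towards the stop (limit 0.170); gap from face to stop = 0.185 - value. Slides with about 3 N. Move it by its clamp knob, and only while the clamp is free
- follower_face (a point): middle of the foot of the follower's pushing face, on the channel floor (face 66 mm wide, 36 mm high); axes as the rack's. The clamp block (56 x 46 mm, top 42 mm above the bench) rides 90 mm behind it (to -y), joined by a low arm
- clamp (a joint): angle of the red clamp knob on the clamp block, rad: 0 = free, grows as it is turned clockwise seen from above, end stop (tight) at 1.55. The brake bites from about 0.9; below 0.4 is free, above 1.2 is locked
- clamp_grip (a point): point to grip the knob: on its vertical axis, 66 mm above the bench. The knob is a bar 46 long x 13 wide, from 50 to 76 mm above the bench. At 0 the bar lies along the channel (rack y), at 1.55 across it; the point's y axis lies along the bar. A white mark shows one end
- flap (a joint): angle of the orange hold-down flap, rad: 0 = closed, level over the caps, grows as it opens upwards and away to the rack's +x side; it starts open at about 2.4. Stiff hinge: stays where it is left, about 4 N at the bar to move it
- flap_hinge (a point): middle of the flap's hinge axis (rack x +72, y +78, z 60 mm); the axis runs along the rack's y
- flap_bar (a point): middle of the black round bar at the flap's free edge, 12 mm thick, 68 mm long, parallel to the hinge and 127 mm from it, carried by two 8 mm arms 60 mm apart with a 40 mm open gap between plate and bar
- flap_pad (a point): middle of the flap's orange plate (80 x 70 x 4 mm), 55 mm from the hinge, on the face that is on top when closed (63 mm above the bench)
- cap1: cast-iron main bearing cap, 0.35 kg: foot 70 (own x) x 30 (own y) mm, shoulders 22 mm high, central boss 44 (x) x 30 (y) mm rising to 40 mm, an opening under it; origin at the centre of its underside, z up. Both ends alike. Grip the boss across its 44 mm. In the rack its x lies across the channel. 3 to 5 caps are present
- cap2: cast-iron main bearing cap, 0.35 kg: foot 70 (own x) x 30 (own y) mm, shoulders 22 mm high, central boss 44 (x) x 30 (y) mm rising to 40 mm, an opening under it; origin at the centre of its underside, z up. Both ends alike. Grip the boss across its 44 mm. In the rack its x lies across the channel. 3 to 5 caps are present
- cap3: cast-iron main bearing cap, 0.35 kg: foot 70 (own x) x 30 (own y) mm, shoulders 22 mm high, central boss 44 (x) x 30 (y) mm rising to 40 mm, an opening under it; origin at the centre of its underside, z up. Both ends alike. Grip the boss across its 44 mm. In the rack its x lies across the channel. 3 to 5 caps are present
- cap4: cast-iron main bearing cap, 0.35 kg: foot 70 (own x) x 30 (own y) mm, shoulders 22 mm high, central boss 44 (x) x 30 (y) mm rising to 40 mm, an opening under it; origin at the centre of its underside, z up. Both ends alike. Grip the boss across its 44 mm. In the rack its x lies across the channel. 3 to 5 caps are present
- cap5: cast-iron main bearing cap, 0.35 kg: foot 70 (own x) x 30 (own y) mm, shoulders 22 mm high, central boss 44 (x) x 30 (y) mm rising to 40 mm, an opening under it; origin at the centre of its underside, z up. Both ends alike. Grip the boss across its 44 mm. In the rack its x lies across the channel. 3 to 5 caps are present
- piston: bystander: aluminium piston, 68 mm across, 50 mm high, origin under its centre
- oil: bystander: black oil bottle, 64 mm across, 170 mm high, origin under its centre
- driver: bystander: screwdriver with orange handle lying on the bench

How it is judged:
By the outcome, as a careful person would: the job done as asked, in the order asked, and still so for the second after the job is handed in, with the robot touching nothing.
Of cap1, cap2, cap3, cap4, cap5 only 3 to 5 are there at a start; the rules pass over those that are not, and their reading is None.
At some moment in a run one of cap1, cap2, cap3, cap4, cap5 may be knocked a few centimetres aside while the robot is not near it.
It also fails if it takes over 210 s, if anything falls off the work surface, if the arm or the gripper's body presses on something with over 40 N, if the wrist force passes 120 N, or if a joint passes its speed limit or range.

### The arm

A 7-joint arm with a two-finger parallel gripper is mounted at the origin on the work surface. World frame = base frame: x ahead of the robot, y to its left, z up, the work surface at z = 0. Lengths are in mm, angles in rad, forces in N, time in s.
With the tool pointing down it reaches from about 400 to 850 mm from the base axis. Payload 10.4 kg.
Tool frame: the origin (TCP) lies at the very end of the fingers, on their centre line; the grasp point (between the pads) lies 19 mm behind it; z points along the fingers, y is the direction in which the jaws open and shut (so a half turn about z gives the same grasp; the last joint's range is limited). The gripper opens to 85 mm and grips with 20 to 120 N. Pads are 22 mm wide; open, the fingers measure 114 mm over their backs; the gripper's body (76 mm by 85 mm) begins 54 mm behind the grasp point. The pads swing forward as they close: fully open they stand 13 mm farther back than shut.
Start: joints at [1.31, 0.332, -0.065, 1.46, 0.022, 1.35, -0.088], TCP at [147.249, -607.428, 231.338] pointing down, gripper open.
Joint ranges: [-2.6, 2.6], [-0.5, 2.12], [-1.47, 1.34], [0.16, 2.42], [-1.27, 4.41], [0.06, 2.06], [-2.6, 2.6]. Speed limits (rad/s): [2.22, 2.22, 2.79, 2.79, 3.14, 3.14, 3.14].

### API

Orientations are given as a unit quaternion [w, x, y, z].
In Python, from workcell import r gives the robot as it stands.
- The arm moves only by the tool play_rows, never from a script. Its argument "steps" is text: rows parted by semicolons, each of 4 numbers parted by spaces: the shift along the tool's x, y, z in cm, then the turn about the tool's z in degrees. A call has 1 to 20 rows; each row is the pose to reach, as a shift and turn from the pose commanded when the call began, along the tool's axes at that moment; what a row does not reach only later rows make up. A row lasts 1/8 s, in which the tool goes at most 62.5 mm and 10.7 degrees, less where a joint would pass 70% of its speed; a pose out of reach is approached as far as the arm can. A call with a gripper value outside its range is refused whole. "gripper" is the opening, from 0 (shut) to 1 (fully open), set as the call begins (left out, the last holds). The fingers move at their own pace and stop on an object; "force" is the grip in N (left out, the last holds). Time passes only in rows, so rows that repeat a pose let the fingers close. It gives the time, the measured TCP pose, the force and the opening at its end, in the units of the state.
- r.read_state(): the state, without advancing time (a new reading comes with each control period).
- r.get_image(name): name is "scene" or "top"; returns the picture (384x512x3 uint8, red, green, blue); there is no depth.
- r.camera_params(name): a dict with "vfov" (degrees; the focal length in pixels is half the picture's height over the tangent of half this angle, whatever the lens; pixels are square), "cx", "cy" (the principal point, pixels), "position" and "rotation" of the camera in the world. Camera axes: x right, y up, looking along -z (the intrinsics and any distortion apply to the point x, -y, -z); pixel columns grow to the right and rows downward; lengths in mm; the calibration is good to about 2 mm. A picture is of the moment at which its call begins. camera_params takes no time and is no camera call.
- r.close_job(): hands the job in, once; it reports no verdict.
The state is a dict: "time": time; "joint_pos": joint angles; "qvel": joint speeds; "tau": joint torques, N m; "eef_pos": TCP position; "eef_rot": TCP orientation; "ft_force": force on the tool from outside, world axes, zero at the start; "torque": the same for the moment, N m; "finger_gap": finger opening in mm.
Only numpy, scipy, OpenCV 4.12 (cv2) and the standard library are available. Lean on these libraries where they do the work, as an engineer would, in place of code of your own. Each camera call takes 0.05 s, during which the arm holds its last target.

## Working session

There is one attempt and no reset: what is moved stays moved. The work goes in short steps, Python scripts to look and compute and a tool call to move; the robot and the scene stay as the last step left them, time stands still between calls to the robot, and variables do not carry over. Pictures are saved under pics/ and viewed, and the job is handed in when it is done.

Besides the shell and the picture viewer there is one more tool, called as name(argument=value, ...) on one line, values as JSON. play_rows: Moves the arm, as the interface text tells. Its arguments: {"type":"object","properties":{"steps":{"type":"string"},"gripper":{"type":"number"},"force":{"type":"number"}},"required":["steps"]}

```bash
ls; mkdir -p pics; python3 - <<'E'
from workcell import r
import cv2
for n in("scene","top"):
    im=r.get_image(n); cv2.imwrite(f"pics/{n}0.png",im[:,:,::-1]); print(n,r.camera_params(n))
print(r.read_state())
E
```

```text
pics
scene {'vfov': 49.518394992551706, 'cx': 258.20096557585254, 'cy': 191.58118140958757, 'position': array([ 885.07276034,  437.66976194, 1051.92589132]), 'rotation': array([0.34464909, 0.08912092, 0.24018459, 0.90309791])}
top {'vfov': 44.82581856607921, 'cx': 252.68278720800907, 'cy': 179.8729076717081, 'position': array([3.35935614e+02, 4.53287869e-01, 1.29040247e+03]), 'rotation': array([-0.7029111 , -0.05834477,  0.05148119,  0.70700889])}
{'time': 0.1, 'joint_pos': array([ 1.31041273,  0.3327733 , -0.06471066,  1.46088298,  0.02160032,
        1.34990058, -0.08848491]), 'qvel': array([-2.25033127e-03, -1.66568802e-03, -6.76307557e-04, -3.59155678e-03,
       -8.43744896e-06,  1.56000051e-03, -1.83475036e-03]), 'tau': array([ 1.42453478e-03, -6.26743484e+01,  4.91524476e-02, -3.92429602e+01,
        1.64207892e-02,  6.87199630e-03, -6.11678524e-05]), 'eef_pos': array([ 147.13877461, -607.07581981,  230.60536844]), 'eef_rot': array([-6.25921442e-04,  9.92937823e-01,  1.18634215e-01, -1.03000546e-04]), 'ft_force': array([-0.81461538,  0.5451118 , -0.50628399]), 'torque': array([-0.07120642, -0.00611847, -0.06139661]), 'finger_gap': 85.16105773700284}
```

View pics/scene0.png

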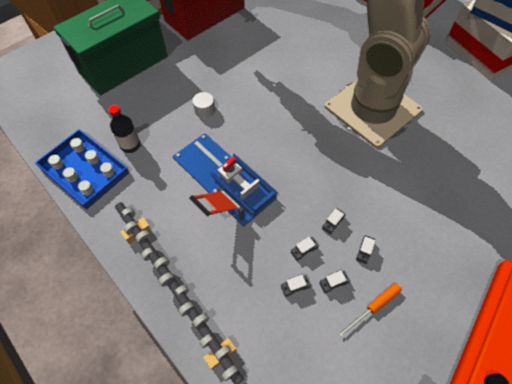

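View pics/top0.png

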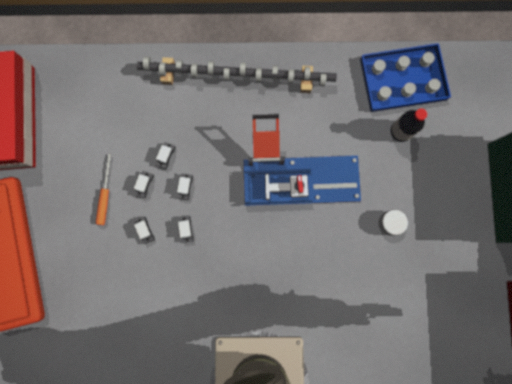

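```bash
cat > h.py <<'E'
import numpy as np, cv2
from scipy.spatial.transform import Rotation as R
from workcell import r
def cam(n):
    p=r.camera_params(n); q=p['rotation']; 
    return p['position'],R.from_quat([q[1],q[2],q[3],q[0]]).as_matrix(),192/np.tan(np.radians(p['vfov']/2)),p['cx'],p['cy']
def proj(n,P):
    c,M,f,cx,cy=cam(n); v=(np.atleast_2d(P)-c)@M
    return np.c_[cx+f*v[:,0]/-v[:,2], cy-f*v[:,1]/-v[:,2]]
def onz(n,uv,z):
    c,M,f,cx,cy=cam(n); uv=np.atleast_2d(np.array(uv,float)); z=np.broadcast_to(z,len(uv))
    d=np.c_[(uv[:,0]-cx)/f,-(uv[:,1]-cy)/f,-np.ones(len(uv))]@M.T
    return c+d*((z-c[2])/d[:,2])[:,None]
def grab(n,name):
    im=r.get_image(n)[:,:,::-1].copy(); cv2.imwrite(f"pics/{name}.png",im); return im
def zoom(im,x0,y0,x1,y1,s,name):
    cv2.imwrite(f"pics/{name}.png",cv2.resize(im[y0:y1,x0:x1],None,fx=s,fy=s,interpolation=cv2.INTER_CUBIC))
E
python3 - <<'E'
from h import *
print(r.camera_params("top").keys())
t=cv2.imread("pics/top0.png"); s=cv2.imread("pics/scene0.png")
zoom(t,225,100,375,215,5,"tz"); zoom(s,165,125,285,245,5,"sz")
zoom(t,120,130,220,250,5,"tc")
print(proj("top",[[0,0,0]]),proj("scene",[[0,0,0]]))
# blue rack
for n,im in(("top",t),("scene",s)):
    hsv=cv2.cvtColor(im,cv2.COLOR_BGR2HSV)
    m=cv2.inRange(hsv,(105,120,50),(125,255,255))
    k,l,st,ce=cv2.connectedComponentsWithStats(m)
    for i in range(1,k):
        if st[i,4]>300:
            print(n,st[i]); 
            pts=np.argwhere(l==i)[:,::-1].astype(np.float32); print(cv2.boxPoints(cv2.minAreaRect(pts)), onz(n,cv2.boxPoints(cv2.minAreaRect(pts)),10)[:,:2].round())
# caps
hsv=cv2.cvtColor(t,cv2.COLOR_BGR2HSV)
m=cv2.inRange(t,(170,170,170),(255,255,255))
k,l,st,ce=cv2.connectedComponentsWithStats(m)
for i in range(1,k):
    if st[i,4]>20: print(st[i],ce[i].round(1),onz("top",ce[i],40).round(1))
E
```

```text
dict_keys(['vfov', 'cx', 'cy', 'position', 'rotation'])
[[258.47323487 382.28594767]] [[372.31441792 107.67008397]]
top [ 362   44   88   67 3241]
[[360.80087   55.272278]
 [441.3611    42.771545]
 [450.01102   98.51552 ]
 [369.45078  111.01625 ]] [[ 900. -303.]
 [ 936. -538.]
 [ 768. -551.]
 [ 733. -321.]]
top [ 244  156  116   49 3597]
[[243.4822  160.01918]
 [357.76987 155.7863 ]
 [359.4096  200.05891]
 [245.12192 204.2918 ]] [[ 593.   38.]
 [ 603. -282.]
 [ 478. -282.]
 [ 469.   34.]]
scene [  35  129   93   80 2853]
[[ 34.006897 163.11725 ]
 [ 72.90344  119.35862 ]
 [129.75862  169.89655 ]
 [ 90.862076 213.65518 ]] [[ 930. -532.]
 [ 759. -604.]
 [ 729. -319.]
 [ 890. -269.]]
scene [ 173  134  104   92 2859]
[[172.10075 156.93672]
 [204.51375 123.1732 ]
 [278.5562  194.25398]
 [246.1432  228.0175 ]] [[ 607. -273.]
 [ 454. -310.]
 [ 456.   37.]
 [ 595.   55.]]
[157 146  14  16 137] [163.2 153.1] [[608.  257.6  40. ]]
[135 175  13  16 142] [141.1 182.5] [[526.7 316.1  40. ]]
[178 177  12  16 144] [183.2 184.8] [[519.7 201.   40. ]]
[266 176  13  22 115] [270.3 186.7] [[512.9 -35.4  40. ]]
[302 176   6  19  65] [304.8 184.8] [[ 517.5 -129.    40. ]]
[384 210  24  24 460] [395.5 221.6] [[ 416.5 -368.9   40. ]]
[135 221  14  17 147] [141.6 229.3] [[399.8 310.5  40. ]]
[179 221  11  16 148] [184.  228.4] [[401.6 196.8  40. ]]
```

View pics/tz.png

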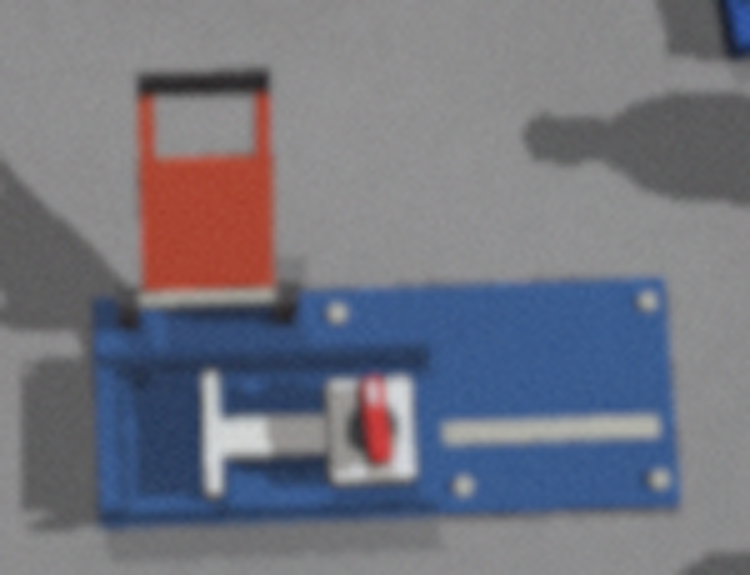

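View pics/sz.png

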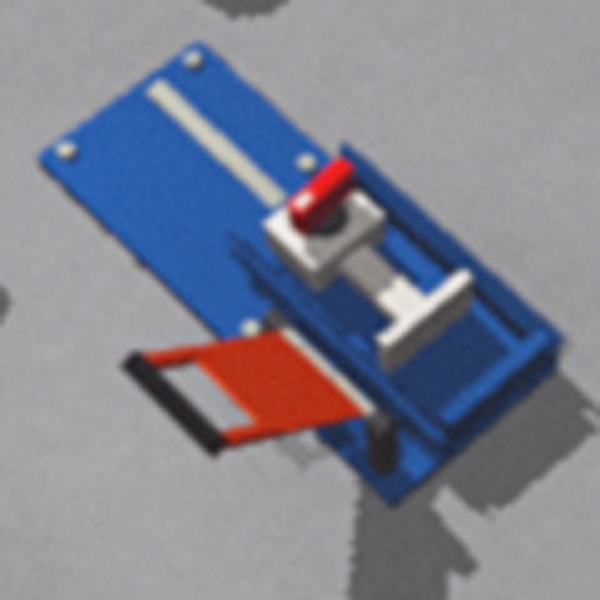

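View pics/tc.png

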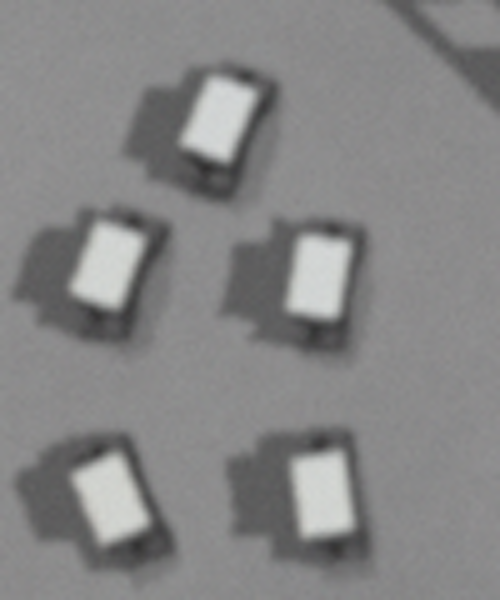

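```bash
cat >> h.py <<'E'
def caps(n,im,z=40,box=None,T=170,verbose=True):
    g=im.min(2).astype(int); sat=im.max(2).astype(int)-g
    m=((g>T)&(sat<40)).astype(np.uint8)
    k,l,st,ce=cv2.connectedComponentsWithStats(m); out=[]
    for i in range(1,k):
        if 60<st[i,4]<400:
            x,y,w,h,_=st[i]
            if box and not(box[0]<ce[i][0]<box[2] and box[1]<ce[i][1]<box[3]): continue
            P=onz(n,np.argwhere(l==i)[:,::-1],z)[:,:2].astype(np.float32)
            c,ev=P.mean(0),np.linalg.eigh(np.cov(P.T))
            (rc,rs,ra)=cv2.minAreaRect(P)
            d=ev[1][:,1]; a=np.degrees(np.arctan2(d[1],d[0]))%180
            out.append((c[0],c[1],a,rs,ce[i]))
            if verbose: print(n,ce[i].round(1),c.round(1),"long axis deg",round(a,1),np.round(rs,0),np.round(rc,1))
    return out
E
python3 - <<'E'
from h import *
t=cv2.imread("pics/top0.png"); s=cv2.imread("pics/scene0.png")
caps("top",t,box=(120,130,220,250)); caps("scene",s,T=150,box=(270,200,400,300))
def tp(P): return np.array(P)/5+[225,100]
def sp(P): return np.array(P)/5+[165,125]
print("rackcorners top",onz("top",tp([[662,280],[680,507],[95,298],[100,520]]),[10,10,10,35]).round(0))
print("screws top",onz("top",tp([[648,301],[659,479],[338,313],[463,486]]),12).round(0))
print("strip",onz("top",tp([[445,433],[660,427]]),10).round(0))
print("screws scene",onz("scene",sp([[193,60],[66,151],[306,162],[250,328]]),12).round(0))
print("corners scene",onz("scene",sp([[199,42],[42,158],[395,505]]),[10,10,10]).round(0))
print("foll face top",onz("top",tp([[212,370],[215,497]]),46).round(0), "knob",onz("top",tp([[375,378],[378,460]]),76).round(0))
print("knob scene",onz("scene",sp([[345,167],[300,212]]),76).round(0),"foll face",onz("scene",sp([[467,270],[385,345]]),46).round(0))
print("flap bar top corners",proj("top",[[600,0,10]]))
E
```

```text
top [163.2 153.1] [608.  257.6] long axis deg 157.8 [26. 40.] [608.2 257.7]
top [141.  182.6] [526.4 316.2] long axis deg 161.3 [26. 40.] [526.7 316.2]
top [183.2 184.8] [519.7 201. ] long axis deg 170.1 [27. 41.] [520.  201.1]
top [141.6 229.3] [399.9 310.6] long axis deg 26.3 [40. 26.] [399.6 310.4]
top [184.  228.4] [401.6 196.8] long axis deg 5.9 [40. 26.] [401.8 196.9]
rackcorners top [[ 602. -281.   10.]
 [ 475. -286.   10.]
 [ 594.   36.   10.]
 [ 467.   33.   35.]]
screws top [[ 590. -272.   12.]
 [ 490. -275.   12.]
 [ 584.  -99.   12.]
 [ 487. -167.   12.]]
strip [[ 517. -158.   10.]
 [ 519. -277.   10.]]
screws scene [[ 491. -267.   12.]
 [ 590. -265.   12.]
 [ 487. -161.   12.]
 [ 585.  -94.   12.]]
corners scene [[ 478. -277.   10.]
 [ 604. -271.   10.]
 [ 595.   46.   10.]]
foll face top [[547. -28.  46.]
 [478. -29.  46.]] knob [[ 537. -113.   76.]
 [ 493. -114.   76.]]
knob scene [[ 497. -107.   76.]
 [ 536. -101.   76.]] foll face [[479. -24.  46.]
 [546. -18.  46.]]
flap bar top corners [[256.99425489 157.53787133]]
```

```bash
cat >> h.py <<'E'
def goto(x,y,z,xdeg):
    """print tool-frame shift (cm) & turn (deg) from measured pose; xdeg=world heading of tool x axis"""
    s=r.read_state(); q=s['eef_rot']; M=R.from_quat([q[1],q[2],q[3],q[0]]).as_matrix()
    d=M.T@(np.array([x,y,z])-s['eef_pos'])/10
    cur=np.degrees(np.arctan2(M[1,0],M[0,0])); t=-((xdeg-cur+180)%360-180)
    print("t",round(s['time'],2),"pos",s['eef_pos'].round(1),"hd",round(cur,2),"tilt",np.degrees(np.arccos(-M[2,2])).round(2),"ft",s['ft_force'].round(1),"gap",round(s['finger_gap'],1))
    n=max(np.linalg.norm(d)/6.25,abs(t)/10.7); print("%.2f %.2f %.2f %.1f  rows>=%.1f"%(*d,t,n))
E
python3 - <<'E'
from h import *
goto(515,-110,230,1.5)
E
```

```text
t 0.1 pos [ 147.1 -607.1  230.6] hd 13.63 tilt 0.07 ft [-0.8  0.5 -0.5] gap 85.2
47.46 -39.64 0.11 12.1  rows>=9.9
```

play_rows(steps="10 -8 0 3;20 -16 0 6;30 -25 0 9;40 -33 0 12;47.5 -39.6 0 12.1;47.5 -39.6 0 12.1;47.5 -39.6 6 12.1;47.5 -39.6 10 12.1;47.5 -39.6 10 12.1;47.5 -39.6 10 12.1;47.5 -39.6 10 12.1;47.5 -39.6 10 12.1;47.5 -39.6 10 12.1;47.5 -39.6 10 12.1", gripper=0.6)

```text
time: 1.85
eef_pos: [515.3, -112.3, 131.9]
eef_rot: [0.001, 1.0, 0.012, 0.0]
ft_force: [0.2, -0.3, -0.0]
finger_gap: 51.7
```

```bash
python3 - <<'E'
from h import *
goto(515,-110,60,1.5)
t=grab("top","top1"); s=grab("scene","scene1")
zoom(t,225,100,375,215,5,"tz1"); zoom(s,165,75,285,245,4,"sz1")
p=r.read_state()['eef_pos']; print(proj("scene",[p]),proj("top",[p]))
E
```

```text
t 1.85 pos [ 515.3 -112.3  131.9] hd 1.39 tilt 0.07 ft [ 0.2 -0.3 -0. ] gap 51.7
-0.03 -0.24 7.19 -0.1  rows>=1.2
[[226.59876355 149.34914688]] [[301.58043809 180.38869891]]
```

View pics/tz1.png

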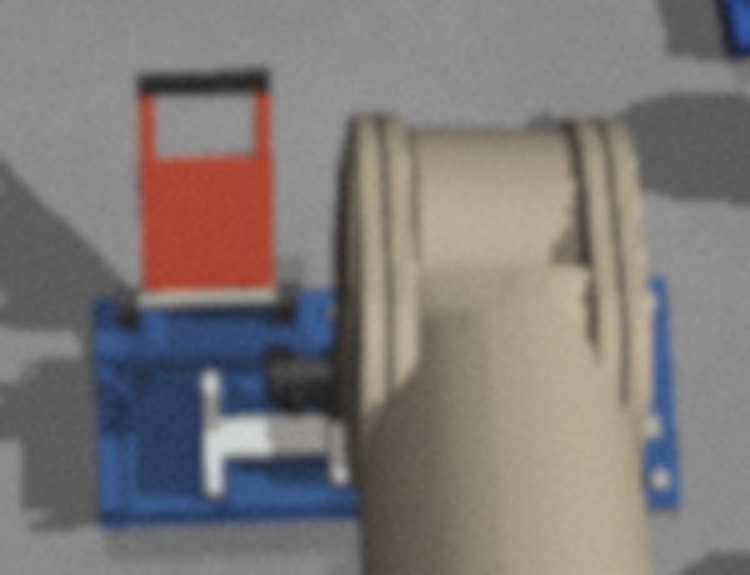

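View pics/sz1.png

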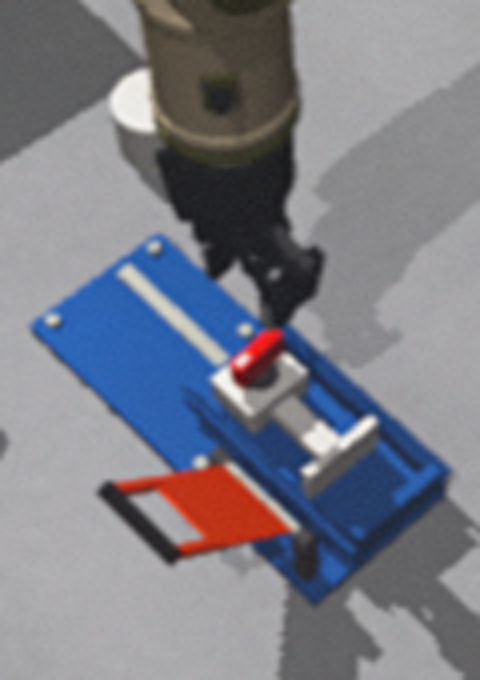

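play_rows(steps="0 0 2 0;0 0 3 0;0 0 3 0;0 0 3 0;0 0 3 0;0 0 3 0", gripper=0)

```text
time: 2.7
eef_pos: [515.8, -110.7, 101.7]
eef_rot: [0.0, 1.0, 0.013, 0.0]
ft_force: [-0.6, -0.1, -0.3]
finger_gap: -0.2
```

```bash
python3 - <<'E'
from h import *
goto(515,-110,60,1.5)
s=grab("scene","scene2")
p=r.read_state()['eef_pos']; u=proj("scene",[p])[0]; print(u)
x0,y0=int(u[0])-40,int(u[1])-40
zoom(s,x0,y0,x0+80,y0+80,8,"sz2"); print((u-[x0,y0])*8)
E
```

```text
t 2.7 pos [ 515.8 -110.7  101.7] hd 1.53 tilt 0.04 ft [-0.6 -0.1 -0.3] gap -0.2
-0.08 -0.08 4.17 0.0  rows>=0.7
[227.52542745 156.02172569]
[324.20341963 320.17380556]
```

View pics/sz2.png

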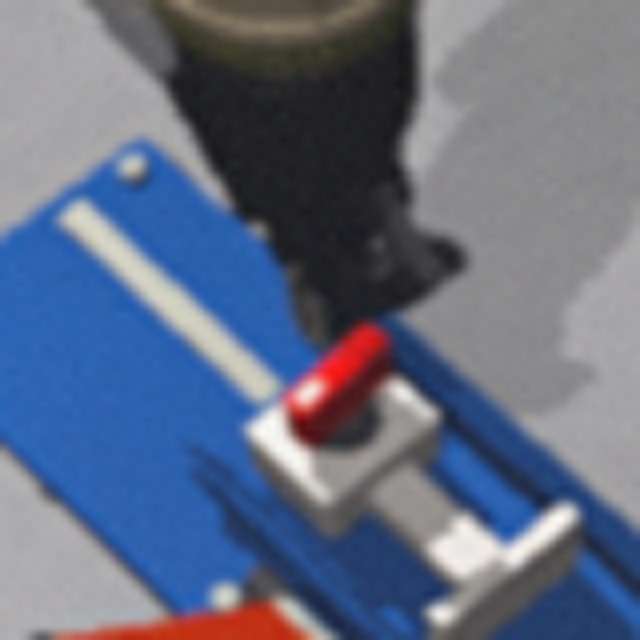

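play_rows(steps="0 -0.1 0 0;0 -0.1 0 0;0 -0.1 0 0;0 -0.1 0 0;0 -0.1 2 0;0 -0.1 4 0;0 -0.1 5.2 0;0 -0.1 5.2 0;0 -0.1 5.2 0", gripper=0.5)

```text
time: 3.88
eef_pos: [516.1, -109.7, 50.0]
eef_rot: [0.0, 1.0, 0.013, 0.0]
ft_force: [0.7, 0.1, 0.7]
finger_gap: 42.4
```

```bash
python3 - <<'E'
from h import *
goto(515,-110,60,1.5)
s=grab("scene","scene3")
p=r.read_state()['eef_pos']; u=proj("scene",[p])[0]
x0,y0=int(u[0])-40,int(u[1])-40
zoom(s,x0,y0,x0+80,y0+80,8,"sz3"); print((u-[x0,y0])*8)
E
```

```text
t 3.88 pos [ 516.1 -109.7   50. ] hd 1.53 tilt 0.06 ft [0.7 0.1 0.7] gap 42.4
-0.11 0.03 -1.00 0.0  rows>=0.2
[326.99326069 324.09542044]
```

View pics/sz3.png

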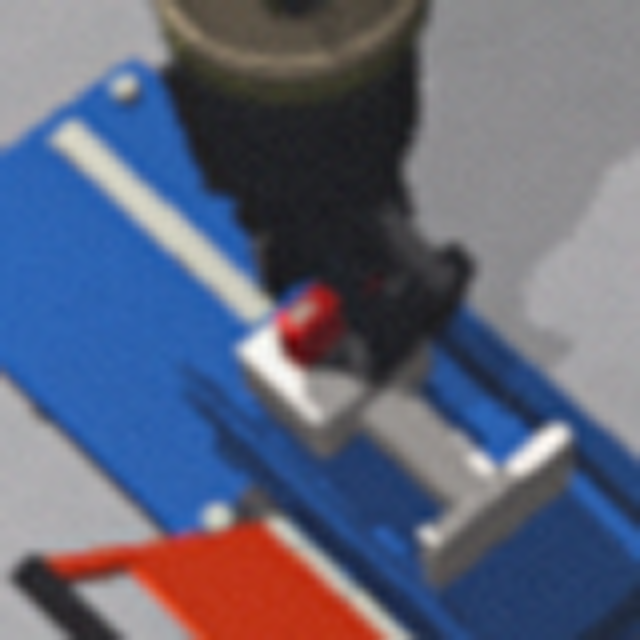

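play_rows(steps="0 0 0 0;0 0 0 0;0 0 0 0;0 0 0 0;0 0 0 0", gripper=0, force=40)

```text
time: 4.55
eef_pos: [516.5, -109.9, 50.4]
eef_rot: [0.0, 1.0, 0.014, 0.001]
ft_force: [-1.3, -0.2, 6.5]
finger_gap: 12.7
```

```bash
python3 - <<'E'
from h import *
goto(515,-110,60,1.5)
print(r.read_state()['torque'])
E
```

```text
t 4.55 pos [ 516.5 -109.9   50.4] hd 1.55 tilt 0.13 ft [-1.3 -0.2  6.5] gap 12.7
-0.15 0.00 -0.96 0.1  rows>=0.2
[-0.08880491  0.16381963  0.28889285]
```

play_rows(steps="0 0 0 -8;0 0 0 -16;0 0 0 -24;0 0 0 -32;0 0 0 -40;0 0 0 -40")

```text
time: 5.3
eef_pos: [516.3, -109.5, 50.4]
eef_rot: [0.0, 0.935, 0.356, 0.001]
ft_force: [-2.8, 1.3, 8.1]
finger_gap: 12.5
```

```bash
python3 - <<'E'
from h import *
goto(515,-110,60,91.5)
print(r.read_state()['torque'])
E
```

```text
t 5.3 pos [ 516.3 -109.5   50.4] hd 41.65 tilt 0.08 ft [-2.8  1.3  8.1] gap 12.5
-0.12 -0.05 -0.96 -49.8  rows>=4.7
[0.39837873 0.5264866  0.01969958]
```

play_rows(steps="0 0 0 -8;0 0 0 -16;0 0 0 -24;0 0 0 -32;0 0 0 -40;0 0 0 -48;0 0 0 -49;0 0 0 -49")

```text
time: 6.3
eef_pos: [515.8, -109.3, 50.4]
eef_rot: [0.0, 0.704, 0.711, -0.0]
ft_force: [-4.8, 2.1, 11.4]
finger_gap: 12.3
```

```bash
python3 - <<'E'
from h import *
goto(515,-110,60,91.5)
print(r.read_state()['torque'])
E
```

```text
t 6.3 pos [ 515.8 -109.3   50.4] hd 90.55 tilt 0.02 ft [-4.8  2.1 11.4] gap 12.3
-0.07 -0.08 -0.96 -0.9  rows>=0.2
[0.5100507  1.12891931 0.11769852]
```

play_rows(steps="-1 0.02 0 0;-2.5 0.04 0 0;-4 0.06 0 0;-5.5 0.09 0 0;-7 0.11 0 0;-8.5 0.14 0 0;-10 0.16 0 0;-10 0.16 0 0")

```text
time: 7.3
eef_pos: [518.9, -211.6, 50.5]
eef_rot: [0.001, 0.705, 0.71, 0.0]
ft_force: [-0.2, -2.4, 5.7]
finger_gap: 12.2
```

```bash
python3 - <<'E'
from h import *
goto(515,-110,60,91.5)
t=grab("top","top4");zoom(t,225,100,375,215,5,"tz4")
s=grab("scene","scene4");zoom(s,165,75,285,245,4,"sz4")
E
```

```text
t 7.3 pos [ 518.9 -211.6   50.5] hd 90.42 tilt 0.16 ft [-0.2 -2.4  5.7] gap 12.2
10.16 -0.32 -0.97 -1.1  rows>=1.6
```

View pics/tz4.png

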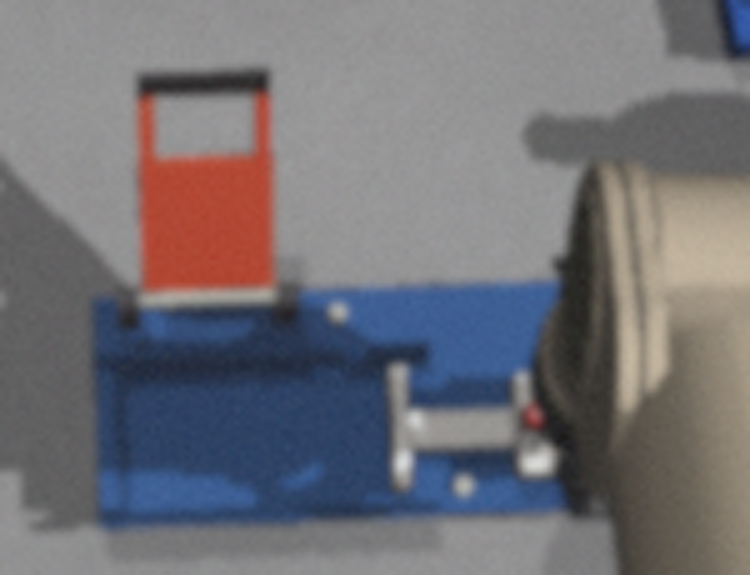

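View pics/sz4.png

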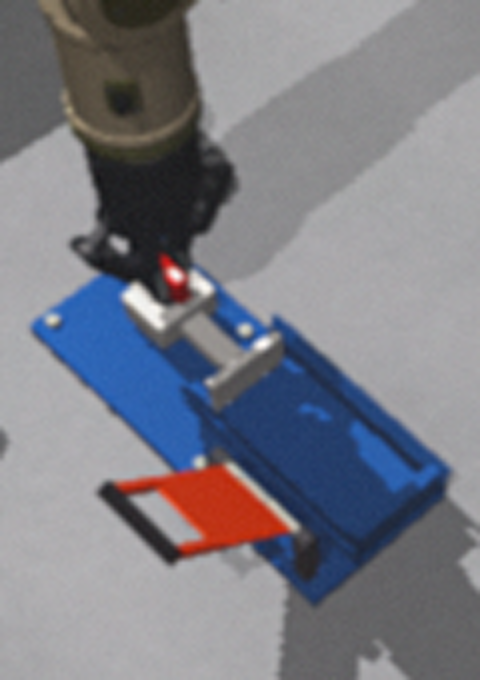

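play_rows(steps="-1 0.02 0 0;-2 0.03 0 0;-2.5 0.04 0 0;-2.5 0.04 0 0")

```text
time: 7.9
eef_pos: [519.7, -235.3, 50.5]
eef_rot: [0.001, 0.704, 0.71, 0.0]
ft_force: [-0.3, -0.5, 5.2]
finger_gap: 12.4
```

```bash
python3 - <<'E'
from h import *
goto(515,-110,60,91.5)
E
```

```text
t 7.9 pos [ 519.7 -235.3   50.5] hd 90.5 tilt 0.13 ft [-0.3 -0.5  5.2] gap 12.4
12.53 -0.36 -0.97 -1.0  rows>=2.0
```

play_rows(steps="-0.5 0.01 0 0;-1 0.02 0 0;-1.3 0.02 0 0;-1.3 0.02 0 0")

```text
time: 8.4
eef_pos: [520.1, -246.9, 50.5]
eef_rot: [0.0, 0.704, 0.711, 0.001]
ft_force: [0.4, 3.9, 7.6]
finger_gap: 12.4
```

```bash
python3 - <<'E'
from h import *
goto(515,-110,60,91.5)
t=grab("top","top5");zoom(t,225,100,375,215,5,"tz5")
E
```

```text
t 8.4 pos [ 520.1 -246.9   50.5] hd 90.56 tilt 0.1 ft [0.4 3.9 7.6] gap 12.4
13.69 -0.37 -0.95 -0.9  rows>=2.2
```

View pics/tz5.png

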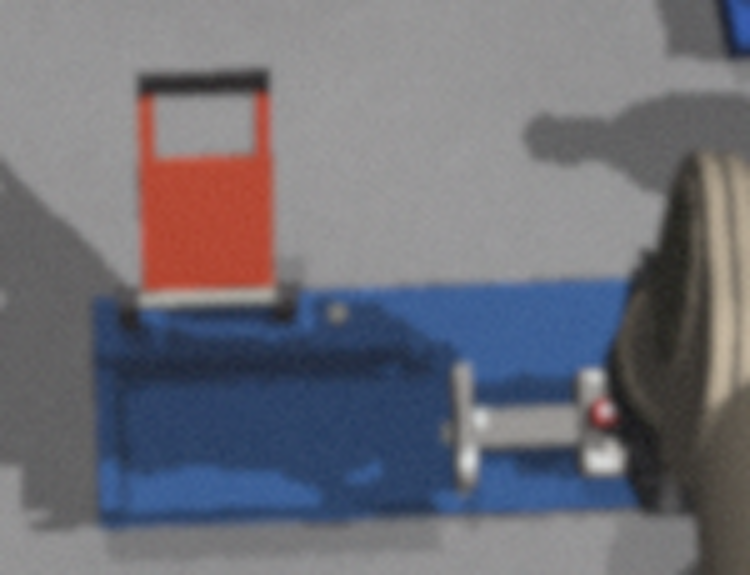

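play_rows(steps="0 0 0 0;0 0 0 0;0 0 -3 0;0 0 -8 0;0 0 -12 0;0 0 -12 0", gripper=0.45)

```text
time: 9.2
eef_pos: [520.5, -248.4, 172.4]
eef_rot: [0.003, 0.704, 0.71, 0.0]
ft_force: [-0.1, 0.3, -1.3]
finger_gap: 38.7
```

```bash
python3 - <<'E'
from h import *
goto(515,-110,60,91.5)
t=grab("top","top6");s=grab("scene","scene6");zoom(s,165,75,285,245,4,"sz6")
zoom(t,225,145,345,215,6,"tz6")
caps("top",t,box=(120,130,220,250)); caps("scene",s,T=140,box=(270,200,400,300))
E
```

```text
t 9.2 pos [ 520.5 -248.4  172.4] hd 90.5 tilt 0.3 ft [-0.1  0.3 -1.3] gap 38.7
13.87 -0.48 11.20 -1.0  rows>=2.9
top [164.  151.3] [613.3 255.8] long axis deg 134.0 [27. 32.] [612.2 255.8]
top [184.  228.4] [401.5 196.7] long axis deg 8.0 [40. 26.] [401.6 196.7]
scene [367.  243.9] [397.7 310.5] long axis deg 33.2 [38. 22.] [397.5 310.8]
scene [335.8 278.3] [526.1 319.4] long axis deg 164.0 [21. 36.] [526.1 318.6]
```

View pics/sz6.png

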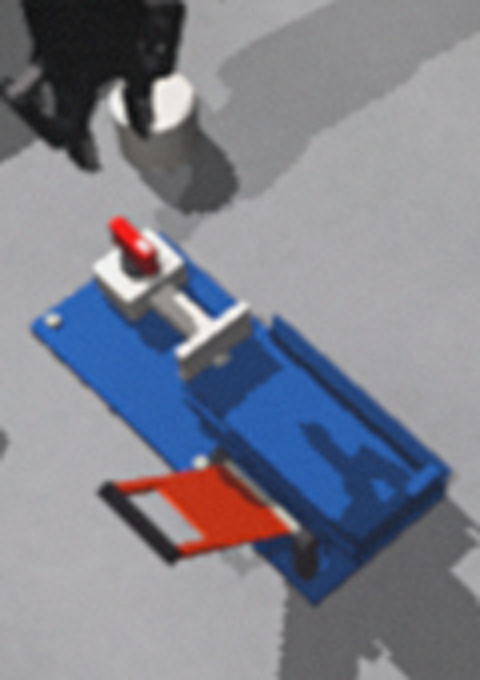

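View pics/tz6.png

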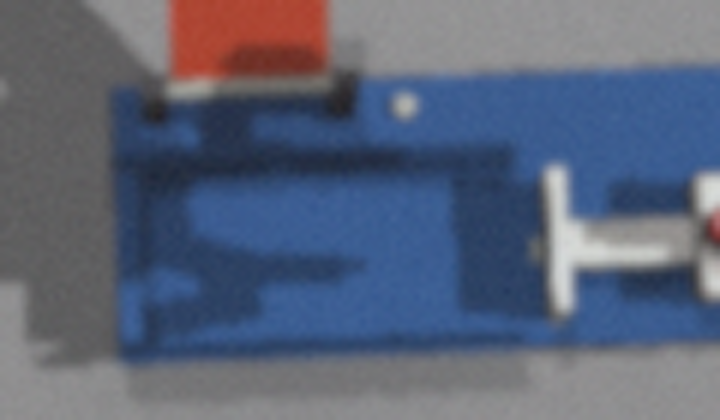

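```bash
python3 - <<'E'
from h import *
t=cv2.imread("pics/top6.png");zoom(t,120,130,220,250,5,"tc6")
s=cv2.imread("pics/scene6.png");zoom(s,270,195,400,305,5,"sc6")
tp=lambda P:np.array(P)/6+[225,145]
print("stop inner top edge z40",onz("top",tp([[150,180],[152,340]]),40).round(1)," outer",onz("top",tp([[113,95],[120,355]]),[10,40]).round(1))
print("stop inner foot",onz("top",tp([[132,180],[150,335]]),[10,10]).round(1))
print("foll face",onz("top",tp([[543,168],[550,315]]),46).round(1))
sp=lambda P:np.array(P)/4+[165,75]
print("foll face scene top front edge",onz("scene",sp([[180,358],[248,312]]),46).round(1))
print("stop inner top scene",onz("scene",sp([[358,540],[428,470]]),40).round(1))
E
```

```text
stop inner top edge z40 [[545.4  19.4  40. ]
 [472.5  18.8  40. ]]  outer [[590.8  36.9  10. ]
 [465.8  33.2  40. ]]
stop inner foot [[550.5  28.2  10. ]
 [478.1  20.1  10. ]]
foll face [[ 548.7 -158.2   46. ]
 [ 482.  -159.6   46. ]]
foll face scene top front edge [[ 550.8 -153.8   46. ]
 [ 488.4 -152.1   46. ]]
stop inner top scene [[550.7  40.4  40. ]
 [478.   31.8  40. ]]
```

View pics/tc6.png

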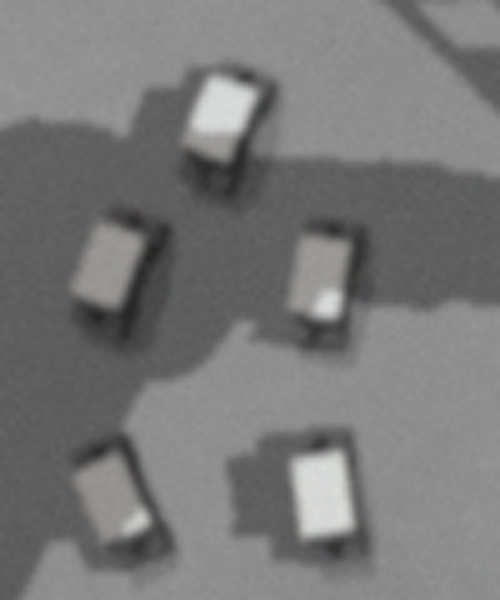

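View pics/sc6.png

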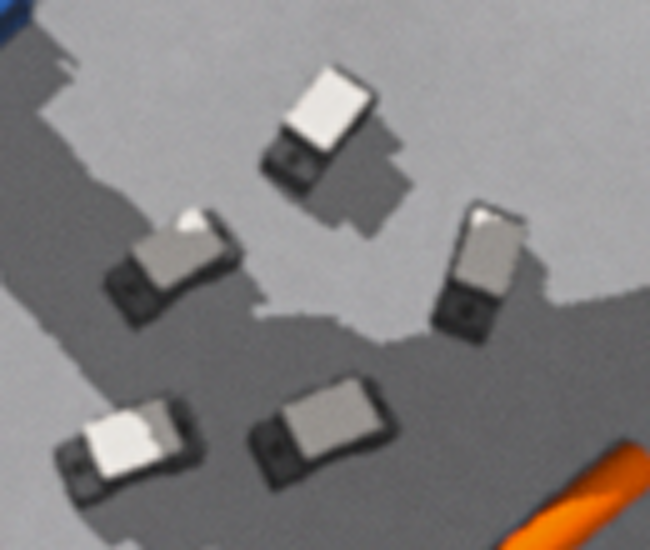

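```bash
python3 - <<'E'
from h import *
s=cv2.imread("pics/scene0.png")
for T in (150,170):
    g=s.min(2); m=(g>T).astype(np.uint8); k,l,st,ce=cv2.connectedComponentsWithStats(m)
    for i in range(1,k):
        if st[i,4]>50 and 270<ce[i][0]<400 and 200<ce[i][1]<300: print(T,st[i],ce[i].round(1),onz("scene",ce[i],40)[0].round(1))
E
```

```text
170 [327 208  16  16 141] [334.7 216. ] [401.1 198.7  40. ]
170 [296 236  19  16 163] [305. 244.] [518.4 202.8  40. ]
170 [361 237  14  17 153] [367.6 244.9] [398.9 313.3  40. ]
170 [327 271  19  15 179] [335.7 277.9] [525.6 318.5  40. ]
170 [287 275  19  15 184] [296.  281.8] [606.7 259.7  40. ]
```

```bash
python3 - <<'E'
from h import *
goto(519,202,110,80.1); goto(519,202,23,80.1); print(r.read_state()['joint_pos'].round(2))
E
```

```text
t 9.3 pos [ 518.7 -247.9  168.9] hd 90.5 tilt 0.03 ft [-0.2 -0.2 -0.7] gap 38.3
44.99 0.43 5.87 10.4  rows>=7.3
t 9.3 pos [ 518.7 -247.9  168.9] hd 90.5 tilt 0.03 ft [-0.2 -0.2 -0.7] gap 38.3
45.00 0.43 14.57 10.4  rows>=7.6
[ 1.    0.37 -0.78  1.65  0.27  1.24  0.18]
```

play_rows(steps="6 0 0 1;12 0 0 2;18 0 0 4;24 0.1 0 6;30 0.2 0 8;36 0.3 0 10;42 0.4 2 10.4;45 0.43 5 10.4;45 0.43 5.8 10.4;45 0.43 5.8 10.4;45 0.43 5.8 10.4", gripper=0.75)

```text
time: 10.68
eef_pos: [519.9, 201.0, 111.7]
eef_rot: [0.0, 0.766, 0.643, 0.0]
ft_force: [0.4, 1.1, 0.9]
finger_gap: 64.2
```

```bash
python3 - <<'E'
from h import *
goto(519,202,23,80.1)
s=grab("scene","scene7"); zoom(s,250,150,410,310,4,"sz7")
E
```

```text
t 10.68 pos [519.9 201.  111.7] hd 80.01 tilt 0.04 ft [0.4 1.1 0.9] gap 64.2
0.09 -0.11 8.87 -0.1  rows>=1.4
```

View pics/sz7.png

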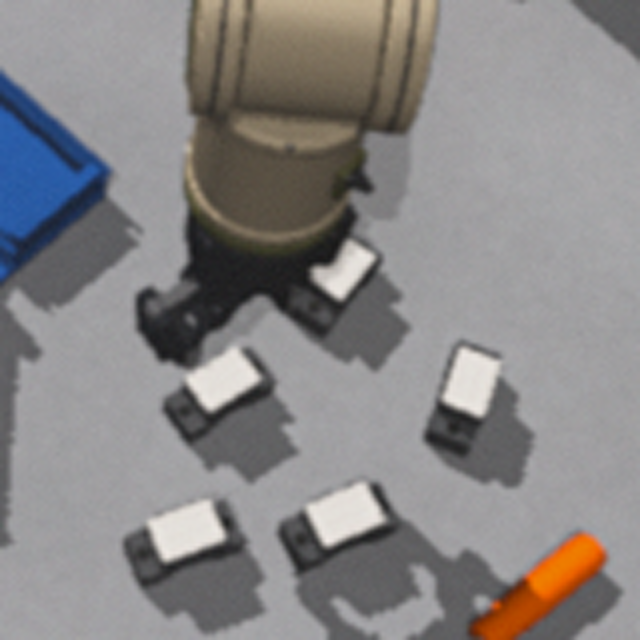

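Caps unmoved, gripper above the cap near zoom (220,380). Descend and grip.

play_rows(steps="0.1 -0.1 3 0;0.1 -0.1 6 0;0.1 -0.1 8.3 0;0.1 -0.1 8.9 0;0.1 -0.1 8.9 0;0.1 -0.1 8.9 0")

```text
time: 11.48
eef_pos: [519.1, 203.8, 23.4]
eef_rot: [0.0, 0.765, 0.644, 0.001]
ft_force: [1.4, -0.8, 1.1]
finger_gap: 63.9
```

play_rows(steps="0 0 0 0;0 0 0 0;0 0 0 0;0 0 0 0", gripper=0.3, force=50)

```text
time: 11.98
eef_pos: [518.9, 203.7, 23.2]
eef_rot: [0.0, 0.765, 0.644, 0.0]
ft_force: [-2.1, -1.0, 6.2]
finger_gap: 43.2
```

```bash
python3 - <<'E'
from h import *
goto(511.9,5,150,91.6)
E
```

```text
t 11.97 pos [518.9 203.7  23.2] hd 80.13 tilt 0.07 ft [-2.1 -1.   6.2] gap 43.2
-19.70 2.74 -12.68 -11.5  rows>=3.8
```

play_rows(steps="0 0 -3 0;0 0 -8 0;-3 0.4 -12 -2;-7 1 -12.7 -5;-11 1.5 -12.7 -8;-15 2 -12.7 -11.5;-19 2.6 -12.7 -11.5;-19.7 2.74 -12.7 -11.5;-19.7 2.74 -12.7 -11.5;-19.7 2.74 -12.7 -11.5;-19.7 2.74 -12.7 -11.5")

```text
time: 13.35
eef_pos: [511.6, 6.0, 149.3]
eef_rot: [-0.0, 0.696, 0.718, 0.0]
ft_force: [0.4, 1.1, -4.4]
finger_gap: 42.7
```

```bash
python3 - <<'E'
from h import *
goto(511.9,5,60,91.6)
t=grab("top","top8");s=grab("scene","scene8");zoom(s,165,75,285,245,4,"sz8");zoom(t,200,115,345,215,5,"tz8")
E
```

```text
t 13.35 pos [511.6   6.  149.3] hd 91.74 tilt 0.01 ft [ 0.4  1.1 -4.4] gap 42.7
-0.10 0.03 8.93 0.1  rows>=1.4
```

View pics/sz8.png

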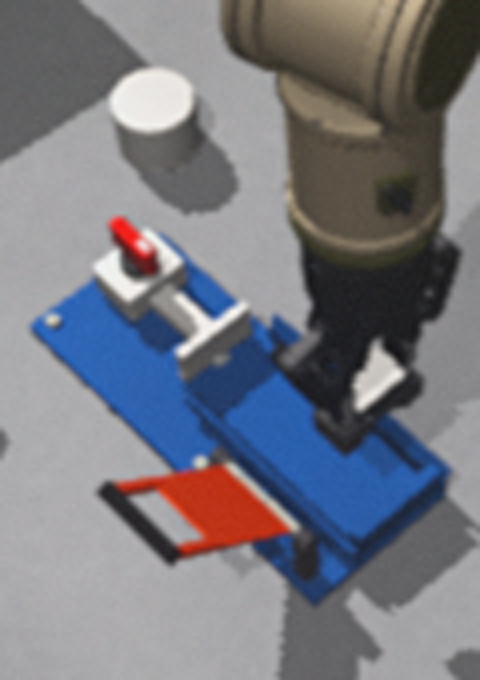

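View pics/tz8.png

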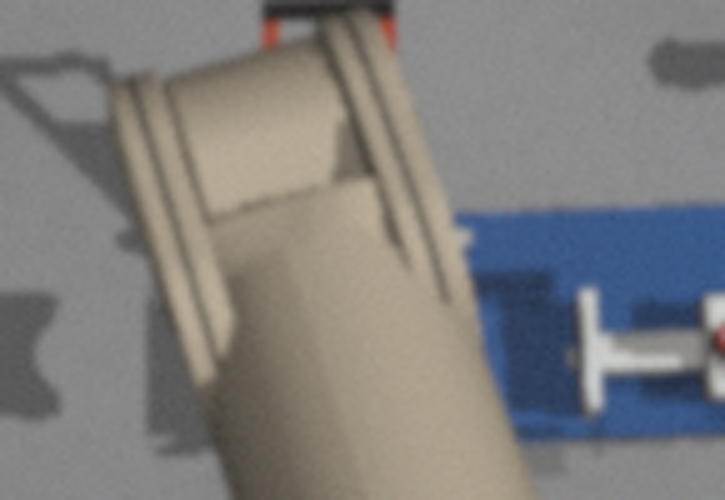

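play_rows(steps="-0.1 0 4 0;-0.1 0 8 0;-0.1 0 9 0;-0.1 0 9 0;-0.1 0 9 0")

```text
time: 14.08
eef_pos: [512.8, 4.0, 60.9]
eef_rot: [0.001, 0.697, 0.717, 0.001]
ft_force: [0.5, 1.2, -4.1]
finger_gap: 42.8
```

```bash
python3 - <<'E'
from h import *
goto(511.9,5,35,91.6)
s=grab("scene","scene9");zoom(s,205,145,285,245,7,"sz9")
E
```

```text
t 14.07 pos [512.8   4.   60.9] hd 91.63 tilt 0.14 ft [ 0.5  1.2 -4.1] gap 42.8
0.11 -0.09 2.59 0.0  rows>=0.4
```

View pics/sz9.png

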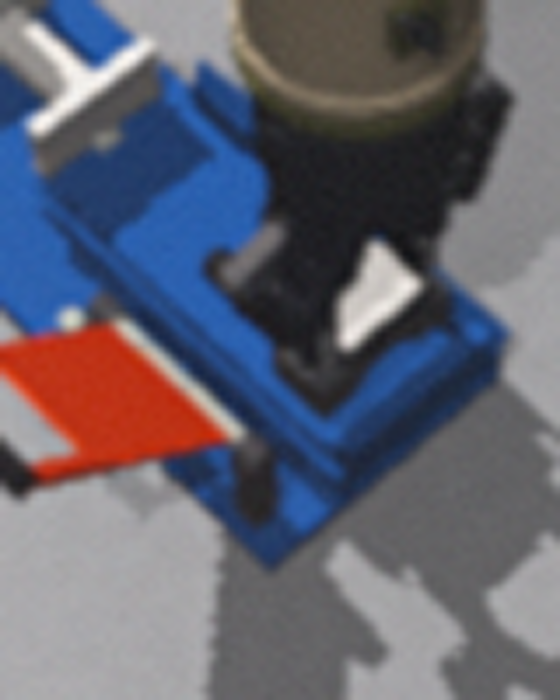

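play_rows(steps="0.1 -0.1 1 0;0.1 -0.1 1.5 0;0.1 -0.1 1.9 0;0.1 -0.1 1.9 0")

```text
time: 14.62
eef_pos: [510.4, 4.8, 40.0]
eef_rot: [-0.0, 0.697, 0.717, -0.0]
ft_force: [-0.1, -0.9, -3.8]
finger_gap: 42.9
```

play_rows(steps="0 0 0.4 0;0 0 0.7 0;0 0 0.7 0")

```text
time: 15.0
eef_pos: [510.7, 4.8, 33.4]
eef_rot: [0.0, 0.697, 0.717, -0.0]
ft_force: [-1.5, -0.4, -1.2]
finger_gap: 43.0
```

play_rows(steps="0.3 0 -0.1 0;0.6 0 -0.1 0;0.6 0 -0.1 0")

```text
time: 15.38
eef_pos: [510.4, 11.1, 34.3]
eef_rot: [-0.0, 0.697, 0.717, 0.0]
ft_force: [0.1, 0.2, -4.7]
finger_gap: 42.5
```

play_rows(steps="0.2 0 0 0;0.4 0 0 0;0.4 0 0 0")

```text
time: 15.75
eef_pos: [510.3, 12.8, 34.3]
eef_rot: [0.001, 0.698, 0.716, -0.001]
ft_force: [-1.1, -7.5, -1.4]
finger_gap: 43.0
```

play_rows(steps="-0.1 0 0.1 0;-0.1 0 0.1 0;-0.1 0 0.1 0;-0.1 0 -2 0;-0.1 0 -6 0;-0.1 0 -10 0;-0.1 0 -10 0", gripper=0.68)

```text
time: 16.62
eef_pos: [512.4, 14.2, 138.4]
eef_rot: [0.003, 0.697, 0.717, 0.002]
ft_force: [0.0, 0.5, -0.9]
finger_gap: 58.1
```

```bash
python3 - <<'E'
from h import *
goto(401.4,197.7,110,95.9)
s=grab("scene","scene10");zoom(s,165,145,285,245,6,"sz10")
E
```

```text
t 16.62 pos [512.4  14.2 138.4] hd 91.64 tilt 0.36 ft [ 0.   0.5 -0.9] gap 58.1
18.66 -10.59 2.76 -4.3  rows>=3.5
```

View pics/sz10.png

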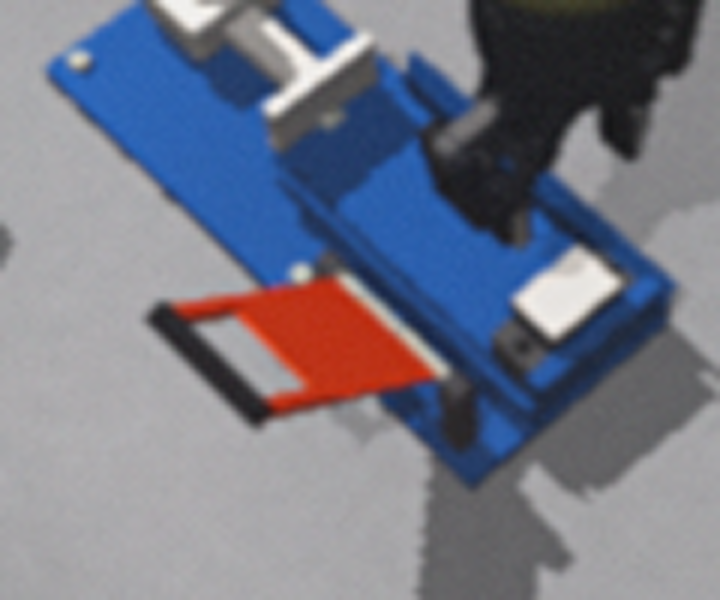

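play_rows(steps="5 -3 0 -1;10 -6 0 -2;15 -9 0 -4;18.7 -10.6 1 -4.3;18.7 -10.6 2.5 -4.3;18.7 -10.6 2.7 -4.3;18.7 -10.6 2.7 -4.3;18.7 -10.6 2.7 -4.3", gripper=0.75)

```text
time: 17.68
eef_pos: [399.6, 197.0, 107.5]
eef_rot: [0.0, 0.67, 0.742, 0.0]
ft_force: [-0.1, 0.5, 0.2]
finger_gap: 63.8
```

```bash
python3 - <<'E'
from h import *
goto(401.4,197.7,23,95.9)
s=grab("scene","scene11");zoom(s,250,150,410,310,4,"sz11"); caps("scene",s,T=170,box=(270,200,400,300))
E
```

```text
t 17.68 pos [399.6 197.  107.5] hd 95.84 tilt 0.01 ft [-0.1  0.5  0.2] gap 63.8
0.05 0.18 8.45 -0.1  rows>=1.4
scene [348.4 214.6] [370.3 220.6] long axis deg 9.2 [41. 28.] [370.3 220.2]
scene [367.5 245. ] [399.1 313.3] long axis deg 26.3 [40. 27.] [398.8 313.4]
scene [335.7 277.9] [525.6 318.5] long axis deg 162.7 [28. 41.] [525.4 318.3]
scene [296.  281.8] [606.7 259.7] long axis deg 157.4 [28. 42.] [606.5 259.7]
```

View pics/sz11.png

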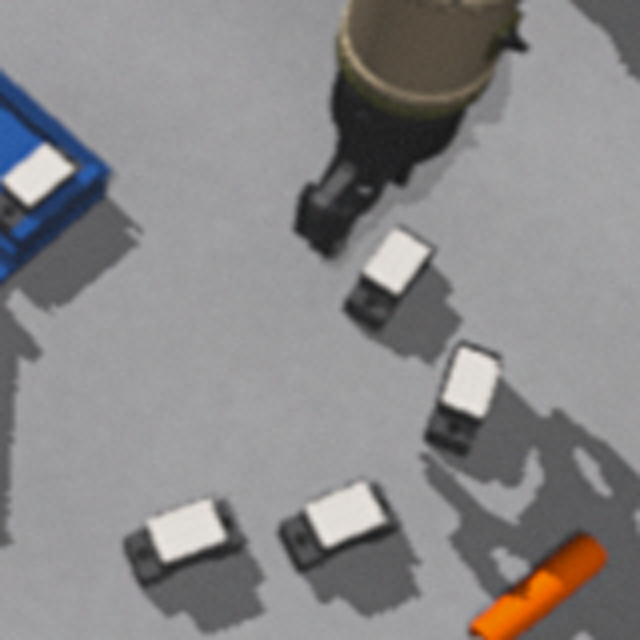

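```bash
python3 - <<'E'
from h import *
goto(370.7,219.8,23,99.2)
E
```

```text
t 17.73 pos [399.6 197.1 107.6] hd 95.85 tilt 0.02 ft [-0.4 -0.7 -0.6] gap 64.2
2.55 -2.65 8.46 -3.4  rows>=1.5
```

play_rows(steps="2.55 -2.65 0 -3.4;2.55 -2.65 0 -3.4;2.55 -2.65 0 -3.4;2.55 -2.65 0 -3.4;2.55 -2.65 3 -3.4;2.55 -2.65 6 -3.4;2.55 -2.65 8.4 -3.4;2.55 -2.65 8.4 -3.4;2.55 -2.65 8.4 -3.4")

```text
time: 18.85
eef_pos: [370.6, 220.5, 24.1]
eef_rot: [0.0, 0.647, 0.762, 0.0]
ft_force: [0.5, 0.9, 0.6]
finger_gap: 64.1
```

play_rows(steps="0 0 0 0;0 0 0 0;0 0 0 0;0 0 0 0", gripper=0.3, force=50)

```text
time: 19.35
eef_pos: [370.9, 220.4, 24.5]
eef_rot: [0.001, 0.647, 0.762, 0.0]
ft_force: [-1.8, -2.3, 9.9]
finger_gap: 42.9
```

```bash
python3 - <<'E'
from h import *
goto(512.3,-24,140,91.6)
E
```

```text
t 19.35 pos [370.9 220.4  24.5] hd 99.31 tilt 0.11 ft [-1.8 -2.3  9.9] gap 42.9
-26.41 10.02 -11.52 7.7  rows>=4.9
```

play_rows(steps="0 0 -3 0;0 0 -8 0;-3 1 -11.5 2;-8 3 -11.5 4;-13 5 -11.5 7.7;-18 7 -11.5 7.7;-23 9 -11.5 7.7;-26.4 10 -11.5 7.7;-26.4 10 -11.5 7.7;-26.4 10 -11.5 7.7;-26.4 10 -11.5 7.7;-26.4 10 -11.5 7.7")

```text
time: 20.85
eef_pos: [511.3, -23.4, 138.5]
eef_rot: [0.0, 0.697, 0.718, -0.0]
ft_force: [-0.2, -1.1, -3.2]
finger_gap: 42.7
```

```bash
python3 - <<'E'
from h import *
goto(512.3,-24,41,91.6)
E
```

```text
t 20.85 pos [511.3 -23.4 138.5] hd 91.7 tilt 0.03 ft [-0.2 -1.1 -3.2] gap 42.7
-0.06 0.09 9.75 0.1  rows>=1.6
```

play_rows(steps="0 0 4 0;0 0 7 0;0 0 8 0;0 0 9 0;0 0 9.7 0;0 0 9.7 0;0 0 10.4 0;0 0 10.4 0;0 0 10.4 0")

```text
time: 21.98
eef_pos: [512.1, -24.1, 34.6]
eef_rot: [0.0, 0.697, 0.717, 0.0]
ft_force: [1.7, 0.2, -1.0]
finger_gap: 42.7
```

play_rows(steps="0.2 0 0 0;0.4 0 0 0;0.4 0 0 0")

```text
time: 22.35
eef_pos: [511.7, -20.1, 34.6]
eef_rot: [0.0, 0.697, 0.717, 0.0]
ft_force: [-0.0, -2.9, 3.9]
finger_gap: 42.8
```

play_rows(steps="0.2 0 -0.1 0;0.3 0 -0.1 0;0.3 0 -0.1 0")

```text
time: 22.72
eef_pos: [510.9, -17.9, 34.9]
eef_rot: [-0.0, 0.697, 0.717, -0.001]
ft_force: [0.5, -5.3, -3.1]
finger_gap: 42.8
```

play_rows(steps="-0.1 0 0 0;-0.1 0 0 0;-0.1 0 0 0;-0.1 0 -2 0;-0.1 0 -6 0;-0.1 0 -10 0;-0.1 0 -10 0", gripper=0.68)

```text
time: 23.6
eef_pos: [513.4, -17.6, 139.3]
eef_rot: [0.003, 0.697, 0.717, 0.002]
ft_force: [-0.6, -1.1, -0.1]
finger_gap: 58.1
```

```bash
python3 - <<'E'
from h import *
s=grab("scene","scene12");zoom(s,165,145,365,295,4,"sz12");
caps("scene",s,T=170,box=(270,200,400,300))
goto(399.4,312,110,116.3)
E
```

```text
scene [367.7 244.9] [398.6 313.4] long axis deg 23.2 [41. 27.] [398.3 313.3]
scene [296.  281.9] [606.8 260. ] long axis deg 156.6 [29. 42.] [606.6 259.7]
t 23.65 pos [512.4 -18.  137.4] hd 91.63 tilt 0.2 ft [-1.  -0.3 -0.8] gap 58.3
33.31 -10.36 2.66 -24.7  rows>=5.6
```

View pics/sz12.png

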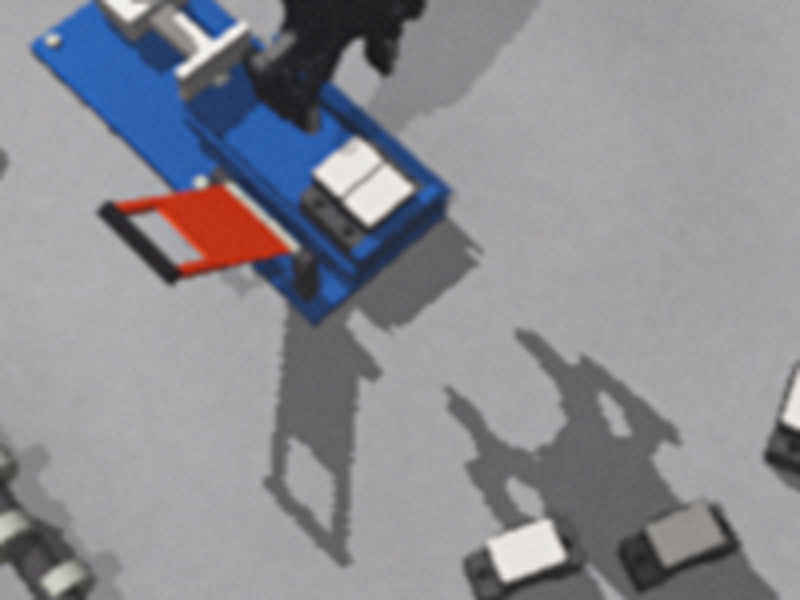

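play_rows(steps="5 -1.5 0 -4;10 -3 0 -8;15 -4.5 0 -12;20 -6 0 -16;25 -8 0 -20;30 -9.5 0 -24.7;33.3 -10.4 1 -24.7;33.3 -10.4 2.6 -24.7;33.3 -10.4 2.6 -24.7;33.3 -10.4 2.6 -24.7", gripper=0.75)

```text
time: 24.9
eef_pos: [398.6, 310.7, 109.3]
eef_rot: [0.0, 0.528, 0.849, -0.0]
ft_force: [0.4, 0.6, 0.4]
finger_gap: 64.0
```

```bash
python3 - <<'E'
from h import *
goto(399.2,312,23,115.9)
s=grab("scene","scene13");zoom(s,250,150,410,310,4,"sz13"); caps("scene",s,T=170,box=(270,200,400,300))
E
```

```text
t 24.9 pos [398.6 310.7 109.3] hd 116.23 tilt 0.04 ft [0.4 0.6 0.4] gap 64.0
0.09 0.12 8.63 0.3  rows>=1.4
scene [365.8 246.6] [406.  313.4] long axis deg 54.2 [39. 26.] [399.6 313.4]
scene [335.7 277.9] [525.6 318.5] long axis deg 162.7 [28. 41.] [525.4 318.3]
scene [296.  281.9] [606.6 259.8] long axis deg 158.4 [28. 42.] [606.6 259.8]
```

View pics/sz13.png

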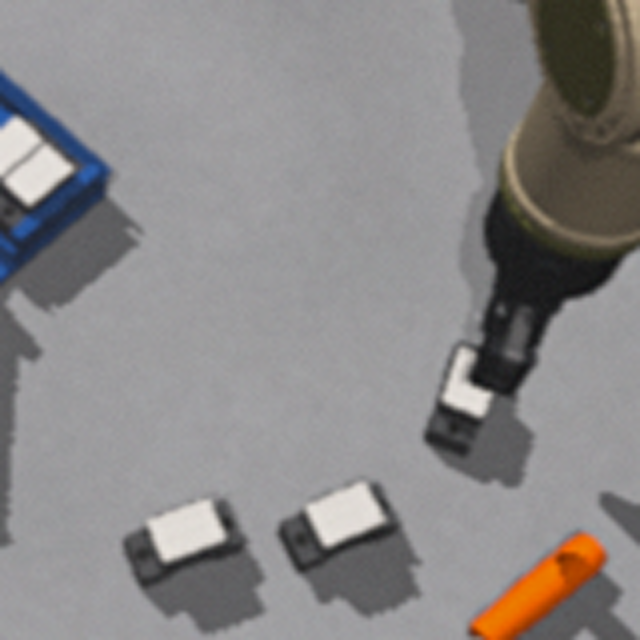

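The cap is unmoved beneath the gripper; descend.

play_rows(steps="0.1 0.1 3 0.3;0.1 0.1 6 0.3;0.1 0.1 8.6 0.3;0.1 0.1 8.6 0.3;0.1 0.1 8.6 0.3")

```text
time: 25.58
eef_pos: [399.2, 313.4, 24.5]
eef_rot: [0.0, 0.53, 0.848, 0.001]
ft_force: [-0.5, 0.8, -0.7]
finger_gap: 64.3
```

play_rows(steps="0 0 0 0;0 0 0 0;0 0 0 0;0 0 0 0", gripper=0.3, force=50)

```text
time: 26.08
eef_pos: [399.3, 313.6, 24.7]
eef_rot: [0.001, 0.53, 0.848, 0.001]
ft_force: [-1.1, -1.7, 9.9]
finger_gap: 43.0
```

```bash
python3 - <<'E'
from h import *
goto(513,-54,140,91.6)
E
```

```text
t 26.07 pos [399.3 313.6  24.7] hd 116.0 tilt 0.11 ft [-1.1 -1.7  9.9] gap 43.0
-38.03 -5.86 -11.52 24.4  rows>=6.4
```

play_rows(steps="0 0 -3 0;0 0 -8 0;-4 -0.6 -11.5 4;-9 -1.4 -11.5 8;-14 -2.2 -11.5 12;-19 -3 -11.5 16;-25 -3.8 -11.5 20;-31 -4.7 -11.5 24.4;-36 -5.5 -11.5 24.4;-38 -5.86 -11.5 24.4;-38 -5.86 -11.5 24.4;-38 -5.86 -11.5 24.4;-38 -5.86 -11.5 24.4")

```text
time: 27.7
eef_pos: [512.3, -52.4, 138.5]
eef_rot: [0.0, 0.696, 0.718, 0.0]
ft_force: [1.1, -0.1, -3.8]
finger_gap: 42.8
```

```bash
python3 - <<'E'
from h import *
goto(513,-54,35,91.6)
E
```

```text
t 27.7 pos [512.3 -52.4 138.5] hd 91.77 tilt 0.01 ft [ 1.1 -0.1 -3.8] gap 42.8
-0.16 0.06 10.35 0.2  rows>=1.7
```

play_rows(steps="-0.16 0 4 0.2;-0.16 0 7 0.2;-0.16 0 8 0.2;-0.16 0 9 0.2;-0.16 0 9.7 0.2;-0.16 0 9.7 0.2;-0.16 0 10.3 0.2;-0.16 0 10.3 0.2;-0.16 0 10.3 0.2")

```text
time: 28.82
eef_pos: [512.7, -55.6, 35.5]
eef_rot: [0.0, 0.698, 0.716, 0.0]
ft_force: [0.0, 0.3, -3.0]
finger_gap: 42.6
```

play_rows(steps="0.2 0 0 0;0.5 0 0 0;0.7 0 -0.1 0;0.7 0 -0.1 0")

```text
time: 29.32
eef_pos: [512.4, -48.4, 36.4]
eef_rot: [0.0, 0.698, 0.716, 0.0]
ft_force: [1.1, -0.2, -3.6]
finger_gap: 42.7
```

play_rows(steps="0.2 0 0.1 0;0.2 0 0.15 0;0.2 0 0.15 0")

```text
time: 29.7
eef_pos: [512.5, -47.5, 34.9]
eef_rot: [0.0, 0.698, 0.716, -0.0]
ft_force: [0.2, -6.1, -1.2]
finger_gap: 42.6
```

play_rows(steps="0 0 0 0;0 0 0 0;0 0 0 0;0 0 -2 0;0 0 -6 0;0 0 -10 0;0 0 -10 0", gripper=0.68)

```text
time: 30.58
eef_pos: [514.4, -46.3, 138.8]
eef_rot: [0.003, 0.698, 0.716, 0.001]
ft_force: [0.5, 0.1, -0.3]
finger_gap: 58.1
```

```bash
python3 - <<'E'
from h import *
s=grab("scene","scene14");zoom(s,165,145,365,295,4,"sz14");
caps("scene",s,T=170,box=(270,200,400,300))
goto(526,317.3,110,71.8)
E
```

```text
scene [295.9 281.9] [606.9 259.6] long axis deg 157.1 [29. 43.] [607.  259.5]
t 30.62 pos [513.3 -46.6 136.9] hd 91.42 tilt 0.2 ft [-0.   0.4 -1.2] gap 58.0
36.35 2.16 2.65 19.6  rows>=5.8
```

View pics/sz14.png

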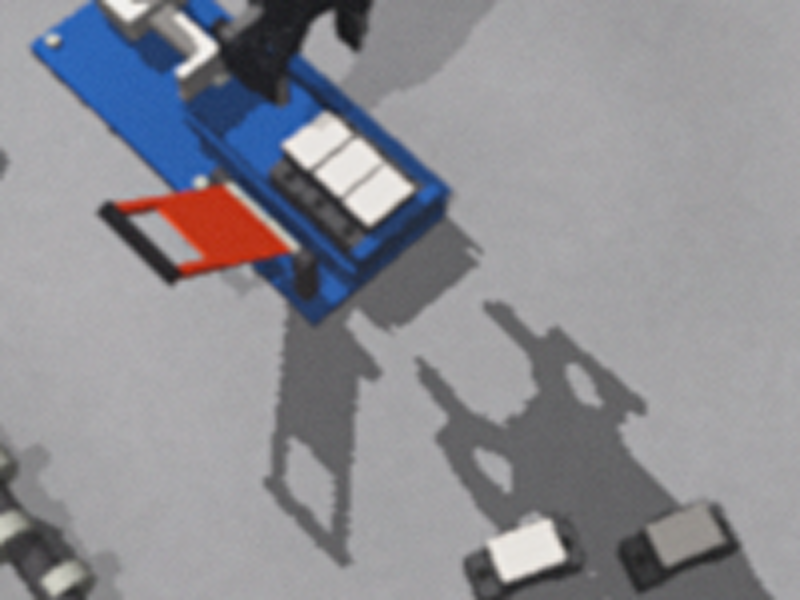

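play_rows(steps="5 0.3 0 4;10 0.6 0 8;15 0.9 0 12;20 1.2 0 16;25 1.5 0 19.6;31 1.8 0 19.6;36.3 2.2 1 19.6;36.3 2.2 2.6 19.6;36.3 2.2 2.6 19.6;36.3 2.2 2.6 19.6", gripper=0.75)

```text
time: 31.88
eef_pos: [525.9, 315.3, 108.9]
eef_rot: [0.0, 0.81, 0.586, -0.0]
ft_force: [0.0, -1.1, 1.1]
finger_gap: 64.2
```

```bash
python3 - <<'E'
from h import *
goto(525.9,316.8,23,72)
s=grab("scene","scene15");zoom(s,250,150,410,310,4,"sz15"); caps("scene",s,T=170,box=(270,200,400,300))
E
```

```text
t 31.88 pos [525.9 315.3 108.9] hd 71.71 tilt 0.05 ft [ 0.  -1.1  1.1] gap 64.2
0.15 -0.05 8.59 -0.3  rows>=1.4
scene [336. 278.] [525.3 319.1] long axis deg 166.9 [28. 41.] [525.4 318.3]
scene [296.  281.9] [606.7 259.7] long axis deg 158.6 [28. 42.] [606.6 259.8]
```

View pics/sz15.png

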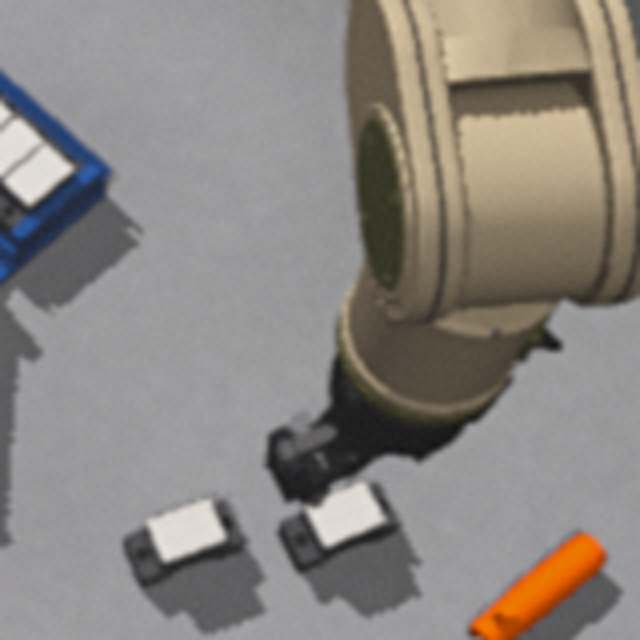

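play_rows(steps="0 0 3 -0.2;0 0 6 -0.2;0 0 8.6 -0.2;0 0 8.6 -0.2;0 0 8.6 -0.2")

```text
time: 32.55
eef_pos: [526.2, 316.9, 24.3]
eef_rot: [0.0, 0.809, 0.588, 0.001]
ft_force: [1.0, 0.6, 0.4]
finger_gap: 64.0
```

play_rows(steps="0 0 0 0;0 0 0 0;0 0 0 0;0 0 0 0", gripper=0.3, force=50)

```text
time: 33.05
eef_pos: [526.2, 317.3, 24.5]
eef_rot: [0.0, 0.809, 0.588, 0.001]
ft_force: [-0.4, -1.7, 6.6]
finger_gap: 42.5
```

```bash
python3 - <<'E'
from h import *
goto(513.8,-84,140,91.6)
E
```

```text
t 33.05 pos [526.2 317.3  24.5] hd 72.01 tilt 0.13 ft [-0.4 -1.7  6.6] gap 42.5
-38.53 11.24 -11.58 -19.6  rows>=6.7
```

play_rows(steps="0 0 -3 0;0 0 -8 0;-4 1.2 -11.5 -4;-9 2.6 -11.5 -8;-14 4.1 -11.5 -12;-19 5.5 -11.5 -16;-25 7.3 -11.5 -19.6;-31 9 -11.5 -19.6;-36 10.5 -11.5 -19.6;-38.5 11.2 -11.5 -19.6;-38.5 11.2 -11.5 -19.6;-38.5 11.2 -11.5 -19.6;-38.5 11.2 -11.5 -19.6")

```text
time: 34.67
eef_pos: [513.1, -82.6, 138.0]
eef_rot: [0.0, 0.696, 0.718, 0.0]
ft_force: [-0.2, 0.5, -3.8]
finger_gap: 42.8
```

```bash
python3 - <<'E'
from h import *
goto(513.8,-85,35,91.6)
E
```

```text
t 34.67 pos [513.1 -82.6 138. ] hd 91.74 tilt 0.01 ft [-0.2  0.5 -3.8] gap 42.8
-0.24 0.06 10.30 0.1  rows>=1.6
```

play_rows(steps="-0.2 0 4 0.2;-0.2 0 7 0.2;-0.2 0 8 0.2;-0.2 0 9 0.2;-0.2 0 9.7 0.2;-0.2 0 9.7 0.2;-0.2 0 10.3 0.2;-0.2 0 10.3 0.2;-0.2 0 10.3 0.2")

```text
time: 35.8
eef_pos: [513.1, -86.0, 34.9]
eef_rot: [0.0, 0.698, 0.716, -0.0]
ft_force: [-0.3, 0.2, -3.1]
finger_gap: 42.8
```

play_rows(steps="0.2 0 0 0;0.4 0 0 0;0.7 0 0 0;0.7 0 0 0")

```text
time: 36.3
eef_pos: [513.0, -79.3, 34.9]
eef_rot: [0.0, 0.698, 0.716, -0.0]
ft_force: [0.6, -1.1, -2.4]
finger_gap: 43.0
```

play_rows(steps="0.15 0 0 0;0.15 0 0 0")

```text
time: 36.55
eef_pos: [513.0, -79.2, 35.0]
eef_rot: [0.001, 0.699, 0.715, -0.001]
ft_force: [0.3, -6.4, -0.9]
finger_gap: 42.7
```

play_rows(steps="0 0 0 0;0 0 0 0;0 0 0 0;0 0 -2 0;0 0 -6 0;0 0 -10 0;0 0 -10 0", gripper=0.68)

```text
time: 37.42
eef_pos: [514.9, -77.2, 138.8]
eef_rot: [0.003, 0.698, 0.716, 0.001]
ft_force: [-0.2, 0.3, -0.5]
finger_gap: 58.1
```

```bash
python3 - <<'E'
from h import *
s=grab("scene","scene16");zoom(s,165,145,365,295,4,"sz16");
caps("scene",s,T=170,box=(270,200,400,300))
goto(607.3,257.5,110,68.2)
E
```

```text
scene [295.9 281.9] [606.9 259.6] long axis deg 156.6 [29. 43.] [607.  259.5]
t 37.48 pos [513.8 -77.5 136.9] hd 91.42 tilt 0.2 ft [ 0.3 -0.4  0.1] gap 58.3
33.26 10.17 2.67 23.2  rows>=5.6
```

View pics/sz16.png

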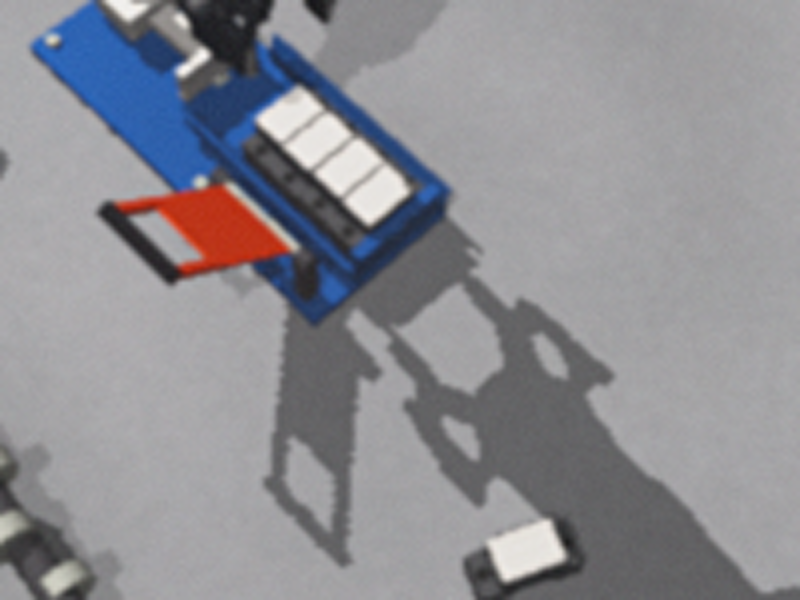

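play_rows(steps="5 0 0 4;10 0 0 8;15 1 0 12;20 3 0 16;25 6 0 20;30 9 0 23.2;33.2 10.2 1 23.2;33.2 10.2 2.6 23.2;33.2 10.2 2.6 23.2;33.2 10.2 2.6 23.2;33.2 10.2 2.6 23.2", gripper=0.75)

```text
time: 38.85
eef_pos: [607.1, 256.0, 109.5]
eef_rot: [0.0, 0.828, 0.56, 0.0]
ft_force: [-0.5, -0.2, 0.7]
finger_gap: 63.8
```

```bash
python3 - <<'E'
from h import *
goto(607.3,258,23,68)
s=grab("scene","scene17");zoom(s,250,150,410,310,4,"sz17"); caps("scene",s,T=170,box=(270,200,400,300))
E
```

```text
t 38.85 pos [607.1 256.  109.5] hd 68.14 tilt 0.06 ft [-0.5 -0.2  0.7] gap 63.8
0.19 -0.06 8.65 0.1  rows>=1.4
scene [296.  281.9] [606.6 259.8] long axis deg 158.4 [28. 42.] [606.6 259.8]
```

View pics/sz17.png

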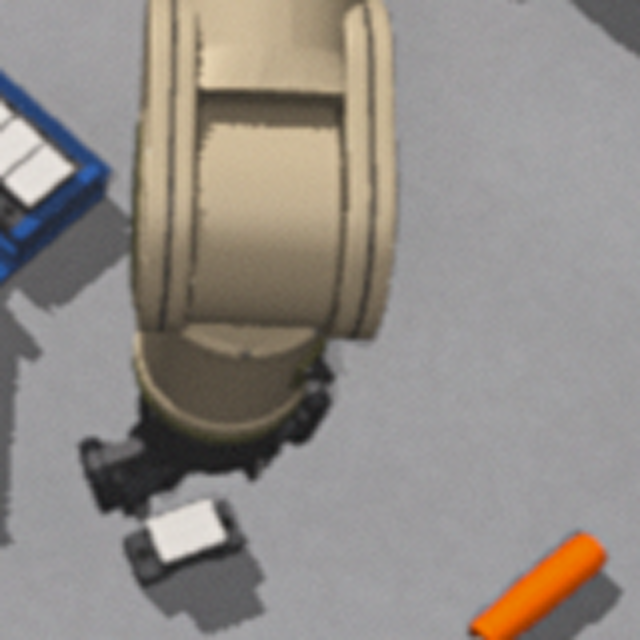

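play_rows(steps="0.1 0 3 0;0.1 0 6 0;0.1 0 8.6 0;0.1 0 8.6 0;0.1 0 8.6 0")

```text
time: 39.52
eef_pos: [607.6, 258.2, 24.3]
eef_rot: [0.0, 0.828, 0.561, 0.001]
ft_force: [1.0, 0.2, 0.4]
finger_gap: 64.2
```

play_rows(steps="0 0 0 0;0 0 0 0;0 0 0 0;0 0 0 0", gripper=0.3, force=50)

```text
time: 40.02
eef_pos: [607.9, 258.4, 24.6]
eef_rot: [0.0, 0.828, 0.561, 0.001]
ft_force: [-1.4, -0.7, 6.9]
finger_gap: 43.0
```

```bash
python3 - <<'E'
from h import *
goto(514.6,-115,140,91.6)
E
```

```text
t 40.02 pos [607.9 258.4  24.6] hd 68.22 tilt 0.14 ft [-1.4 -0.7  6.9] gap 43.0
-38.12 5.22 -11.59 -23.4  rows>=6.4
```

play_rows(steps="0 0 -3 0;0 0 -8 0;-4 -0.3 -11.5 -4;-9 -0.6 -11.5 -8;-14 -0.9 -11.5 -12;-18 -1.2 -11.5 -16;-21.8 -1.3 -11.5 -20;-27 0.8 -11.5 -23.4;-32 2.8 -11.5 -23.4;-36 4.4 -11.5 -23.4;-38.1 5.2 -11.5 -23.4;-38.1 5.2 -11.5 -23.4;-38.1 5.2 -11.5 -23.4;-38.1 5.2 -11.5 -23.4;-38.1 5.2 -11.5 -23.4")

```text
time: 41.9
eef_pos: [513.9, -114.4, 137.9]
eef_rot: [0.0, 0.697, 0.718, -0.0]
ft_force: [-0.5, -0.1, -3.7]
finger_gap: 42.6
```

```bash
python3 - <<'E'
from h import *
goto(514.6,-114.5,35,91.6)
E
```

```text
t 41.9 pos [ 513.9 -114.4  137.9] hd 91.7 tilt 0.01 ft [-0.5 -0.1 -3.7] gap 42.6
-0.01 0.06 10.29 0.1  rows>=1.6
```

play_rows(steps="0 0 4 0.1;0 0 7 0.1;0 0 8 0.1;0 0 9 0.1;0 0 9.7 0.1;0 0 9.7 0.1;0 0 10.3 0.1;0 0 10.3 0.1;0 0 10.3 0.1")

```text
time: 43.02
eef_pos: [513.9, -115.2, 34.9]
eef_rot: [0.0, 0.698, 0.716, -0.0]
ft_force: [0.2, -0.3, -3.4]
finger_gap: 42.4
```

play_rows(steps="0.2 0 0 0;0.4 0 0 0;0.6 0 0 0;0.6 0 0 0")

```text
time: 43.52
eef_pos: [513.8, -109.2, 34.9]
eef_rot: [0.0, 0.698, 0.716, -0.0]
ft_force: [-0.3, -0.9, -2.6]
finger_gap: 42.4
```

play_rows(steps="0.15 0 0 0;0.15 0 0 0")

```text
time: 43.78
eef_pos: [513.8, -108.8, 34.9]
eef_rot: [0.001, 0.698, 0.716, -0.0]
ft_force: [0.2, -4.6, -3.3]
finger_gap: 42.7
```

play_rows(steps="0 0 0 0;0 0 0 0;0 0 0 0;0 0 -2 0;0 0 -6 0;0 0 -10 0;0 0 -10 0", gripper=0.68)

```text
time: 44.65
eef_pos: [515.7, -107.5, 138.8]
eef_rot: [0.003, 0.698, 0.717, 0.001]
ft_force: [0.4, -0.4, -0.0]
finger_gap: 58.1
```

```bash
python3 - <<'E'
from h import *
goto(519.8,-247,110,91.6)
E
```

```text
t 44.65 pos [ 515.7 -107.5  138.8] hd 91.54 tilt 0.34 ft [ 0.4 -0.4 -0. ] gap 58.1
-13.95 0.02 2.92 -0.1  rows>=2.3
```

play_rows(steps="-5 0 0 0;-10 0 0 0;-13.9 0 1 0;-13.9 0 2.7 0;-13.9 0 2.7 0;-13.9 0 2.7 0;-13.9 0 2.7 0", gripper=0.45)

```text
time: 45.52
eef_pos: [517.9, -245.8, 108.6]
eef_rot: [0.0, 0.697, 0.717, 0.0]
ft_force: [-0.2, -0.5, 0.1]
finger_gap: 38.3
```

```bash
python3 - <<'E'
from h import *
goto(519.8,-247,49.5,91.4)
s=grab("scene","scene18");zoom(s,165,105,285,245,5,"sz18")
E
```

```text
t 45.52 pos [ 517.9 -245.8  108.6] hd 91.61 tilt 0.06 ft [-0.2 -0.5  0.1] gap 38.3
-0.12 0.18 5.91 0.2  rows>=0.9
```

View pics/sz18.png

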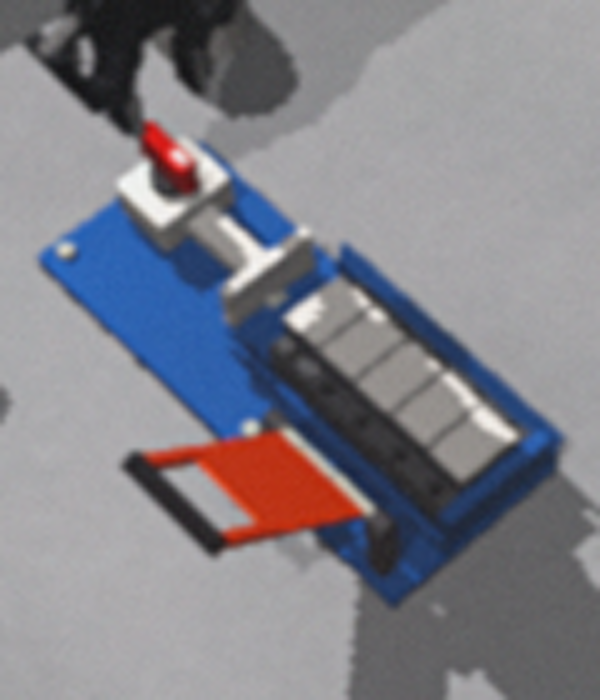

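All five stand in a row, follower behind. Grip the knob.

play_rows(steps="-0.1 0.15 3 0.2;-0.1 0.15 5.5 0.2;-0.1 0.15 5.9 0.2;-0.1 0.15 5.9 0.2;-0.1 0.15 5.9 0.2")

```text
time: 46.2
eef_pos: [519.6, -247.7, 50.0]
eef_rot: [0.001, 0.699, 0.715, 0.0]
ft_force: [-0.1, 0.1, -0.3]
finger_gap: 38.7
```

play_rows(steps="0 0 0 0;0 0 0 0;0 0 0 0;0 0 0 0;0 0 0 0", gripper=0, force=60)

```text
time: 46.82
eef_pos: [520.1, -248.0, 50.5]
eef_rot: [0.001, 0.699, 0.715, 0.0]
ft_force: [-1.5, 0.3, 8.3]
finger_gap: 12.0
```

```bash
python3 - <<'E'
from h import *
goto(517.5,-216,50,91.4)
E
```

```text
t 46.83 pos [ 520.1 -248.    50.5] hd 91.31 tilt 0.16 ft [-1.5  0.3  8.3] gap 12.0
3.20 -0.19 0.05 -0.1  rows>=0.5
```

play_rows(steps="0.5 0 0 0;1 0 0 0;1.5 0 0 0;2 0 0 0;2.5 0 0 0;2.5 0 0 0")

```text
time: 47.58
eef_pos: [519.3, -223.1, 50.5]
eef_rot: [0.001, 0.699, 0.715, 0.0]
ft_force: [-2.1, -0.0, 10.2]
finger_gap: 11.5
```

play_rows(steps="0.2 0 0 0;0.4 0 0 0;0.6 0 0 0;0.6 0 0 0")

```text
time: 48.08
eef_pos: [519.1, -217.7, 50.5]
eef_rot: [0.002, 0.699, 0.715, -0.0]
ft_force: [-1.6, -2.4, 9.5]
finger_gap: 11.4
```

play_rows(steps="0.15 0 0 0;0.3 0 0 0;0.4 0 0 0;0.4 0 0 0")

```text
time: 48.58
eef_pos: [519.0, -213.9, 50.5]
eef_rot: [0.002, 0.699, 0.715, -0.0]
ft_force: [-2.1, -1.2, 10.7]
finger_gap: 12.1
```

play_rows(steps="0.1 0 0 0;0.2 0 0 0;0.3 0 0 0;0.3 0 0 0")

```text
time: 49.08
eef_pos: [519.0, -213.0, 50.6]
eef_rot: [0.003, 0.7, 0.714, -0.001]
ft_force: [-0.1, -9.1, 7.1]
finger_gap: 11.5
```

play_rows(steps="0.15 0 0 0;0.3 0 0 0;0.3 0 0 0")

```text
time: 49.45
eef_pos: [519.0, -212.7, 50.6]
eef_rot: [0.004, 0.7, 0.714, -0.002]
ft_force: [0.4, -17.1, 4.6]
finger_gap: 11.9
```

```bash
python3 - <<'E'
from h import *
goto(517.5,-216,50,91.4)
E
```

```text
t 49.45 pos [ 519.  -212.7   50.6] hd 91.07 tilt 0.49 ft [  0.4 -17.1   4.6] gap 11.9
-0.32 -0.15 0.06 -0.3  rows>=0.1
```

play_rows(steps="0 0 0 8;0 0 0 16;0 0 0 24;0 0 0 32;0 0 0 40;0 0 0 48;0 0 0 56;0 0 0 56")

```text
time: 50.45
eef_pos: [518.6, -212.5, 50.6]
eef_rot: [0.004, 0.954, 0.3, 0.0]
ft_force: [1.0, -17.4, 3.5]
finger_gap: 12.0
```

```bash
python3 - <<'E'
from h import *
goto(517.5,-213,50,1.6); print(r.read_state()['torque'].round(2),r.read_state()['joint_pos'].round(2))
E
```

```text
t 50.45 pos [ 518.6 -212.5   50.6] hd 34.95 tilt 0.46 ft [  1.  -17.4   3.5] gap 12.0
-0.11 -0.02 0.06 33.3  rows>=3.1
[-3.59 -0.   -0.1 ] [ 0.9   0.46 -0.73  1.8   0.37  1.01 -0.93]
```

play_rows(steps="0 0 0 8;0 0 0 16;0 0 0 24;0 0 0 30;0 0 0 34;0 0 0 36;0 0 0 36")

```text
time: 51.32
eef_pos: [518.5, -212.3, 50.6]
eef_rot: [0.004, 1.0, -0.007, 0.001]
ft_force: [-0.5, -17.0, 4.5]
finger_gap: 12.3
```

```bash
python3 - <<'E'
from h import *
goto(517.5,-213,50,1.6); print(r.read_state()['torque'].round(2),r.read_state()['joint_pos'].round(2))
E
```

```text
t 51.33 pos [ 518.5 -212.3   50.6] hd -0.79 tilt 0.48 ft [ -0.5 -17.    4.5] gap 12.3
-0.10 0.07 0.06 -2.4  rows>=0.2
[-3.59  0.25  1.47] [ 0.81  0.43 -0.61  1.8   0.3   0.99 -1.5 ]
```

play_rows(steps="0 0 0 3;0 0 0 4;0 0 0 4")

```text
time: 51.7
eef_pos: [519.0, -212.2, 50.8]
eef_rot: [0.004, 0.999, -0.041, 0.002]
ft_force: [0.1, -17.1, 3.2]
finger_gap: 11.7
```

```bash
python3 - <<'E'
from h import *
goto(517.5,-213,50,1.6); print(r.read_state()['torque'].round(2))
E
```

```text
t 51.7 pos [ 519.  -212.2   50.8] hd -4.7 tilt 0.51 ft [  0.1 -17.1   3.2] gap 11.7
-0.14 0.09 0.08 -6.3  rows>=0.6
[-3.75 -0.06  2.05]
```

play_rows(steps="0 0.2 0 0;0 0.4 0 0;0 0.4 0 0")

```text
time: 52.08
eef_pos: [518.9, -212.5, 50.7]
eef_rot: [0.002, 0.999, -0.04, 0.002]
ft_force: [0.1, -6.9, 7.6]
finger_gap: 12.2
```

play_rows(steps="0 0 0 0;0 0 0 0;0 0 0 0;0 0 -3 0;0 0 -8 0;0 0 -12 0;0 0 -12 0;0 0 -12 0", gripper=0.45)

```text
time: 53.08
eef_pos: [517.2, -210.5, 168.0]
eef_rot: [-0.0, 0.999, -0.041, -0.0]
ft_force: [-0.7, 0.5, -0.3]
finger_gap: 38.1
```

```bash
python3 - <<'E'
from h import *
goto(517.5,-213,50,1.6)
s=grab("scene","scene19");zoom(s,165,105,285,245,5,"sz19")
t=grab("top","top19");zoom(t,225,115,345,215,6,"tz19")
E
```

```text
t 53.08 pos [ 517.2 -210.5  168. ] hd -4.68 tilt 0.06 ft [-0.7  0.5 -0.3] gap 38.1
0.06 0.25 11.80 -6.3  rows>=1.9
```

View pics/sz19.png

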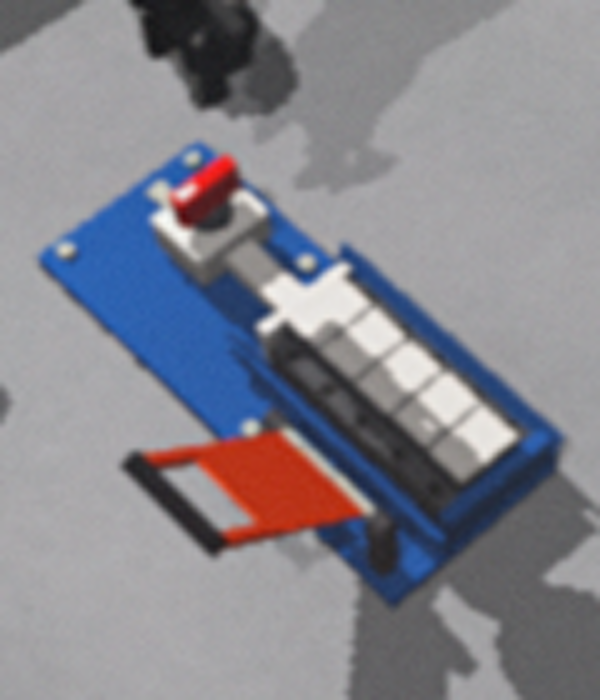

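View pics/tz19.png

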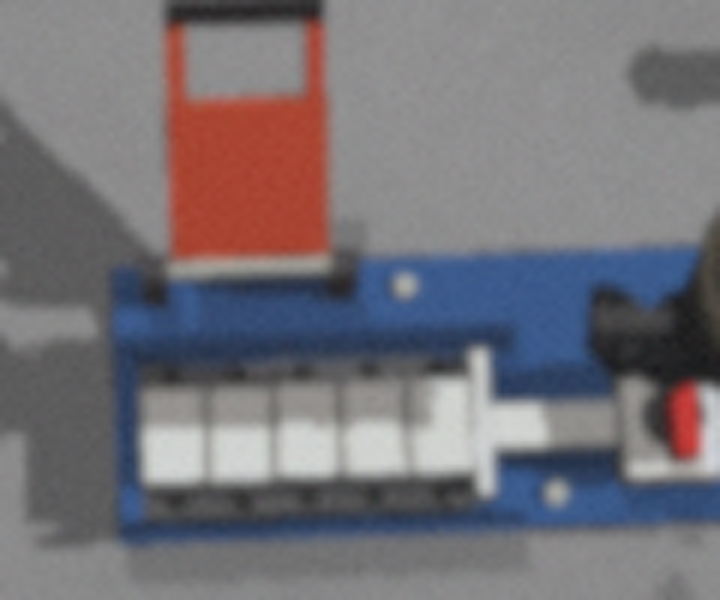

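```bash
python3 - <<'E'
from h import *
a=onz("top",[[265.8,117]],[146])[0]; b=onz("scene",[[199.5,205.6]],[146])[0]; print(a.round(1),b.round(1))
ca,cb=cam("top")[0],cam("scene")[0]; da=(a-ca)/np.linalg.norm(a-ca); db=(b-cb)/np.linalg.norm(b-cb)
A=np.c_[da,-db]; s,_,_,_=np.linalg.lstsq(A,cb-ca,rcond=None); print((ca+s[0]*da).round(1),(cb+s[1]*db).round(1))
print(onz("top",[[225+173/6,115+10/6],[225+322/6,115+10/6]],146).round(1))
for th in (2.3,2.4): print(584.4-127*np.cos(th),60+127*np.sin(th))
goto(678,-21,230,91.6); print(r.read_state()['joint_pos'].round(2))
E
```

```text
[676.9 -23.  146. ] [678.5 -17.4 146. ]
[678.8 -23.1 139.4] [676.9 -21.  138.8]
[[678.    7.4 146. ]
 [677.5 -55.7 146. ]]
669.0170547025376 154.70456194644348
678.0490018737381 145.78382392999617
t 53.17 pos [ 516.9 -210.3  167.4] hd -4.67 tilt 0.13 ft [ 0.4 -0.3 -0.4] gap 38.2
14.50 -20.18 -6.27 -96.3  rows>=9.0
[ 0.85  0.3  -0.64  1.7   0.19  1.21 -1.49]
```

play_rows(steps="0 0 -3 -8;2 -2 -6.3 -18;4 -5 -6.3 -28;6 -9 -6.3 -38;9 -13 -6.3 -48;12 -17 -6.3 -58;14.5 -20.2 -6.3 -68;14.5 -20.2 -6.3 -78;14.5 -20.2 -6.3 -88;14.5 -20.2 -6.3 -96.3;14.5 -20.2 -6.3 -96.3;14.5 -20.2 -6.3 -96.3;14.5 -20.2 -6.3 -96.3", gripper=0.42)

```text
time: 54.8
eef_pos: [678.6, -21.0, 231.6]
eef_rot: [-0.0, 0.698, 0.716, -0.0]
ft_force: [0.4, 0.2, 0.1]
finger_gap: 35.8
```

```bash
python3 - <<'E'
from h import *
goto(678,-21.5,130,91.6); print(r.read_state()['joint_pos'].round(2))
s=grab("scene","scene20");zoom(s,145,85,285,245,5,"sz20")
E
```

```text
t 54.8 pos [678.6 -21.  231.6] hd 91.52 tilt 0.02 ft [0.4 0.2 0.1] gap 35.8
-0.04 -0.05 10.16 -0.1  rows>=1.6
[ 0.55  0.62 -0.93  1.26  0.49  1.49 -0.29]
```

View pics/sz20.png

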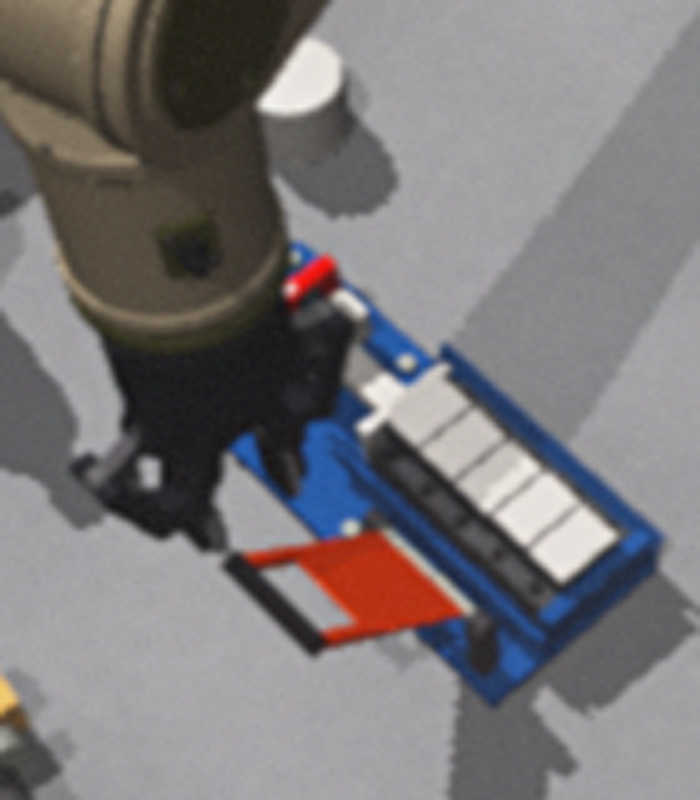

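play_rows(steps="0 -0.05 3 0;0 -0.05 5 0;0 -0.05 7 0;0 -0.05 7.7 0;0 -0.05 7.7 0")

```text
time: 55.48
eef_pos: [678.1, -21.0, 154.6]
eef_rot: [-0.0, 0.697, 0.717, -0.0]
ft_force: [-0.3, -0.6, -0.6]
finger_gap: 35.8
```

```bash
python3 - <<'E'
from h import *
goto(678,-21.5,130,91.6)
s=grab("scene","scene21");zoom(s,165,155,255,255,7,"sz21")
E
```

```text
t 55.48 pos [678.1 -21.  154.6] hd 91.62 tilt 0.02 ft [-0.3 -0.6 -0.6] gap 35.8
-0.05 -0.01 2.46 0.0  rows>=0.4
```

View pics/sz21.png

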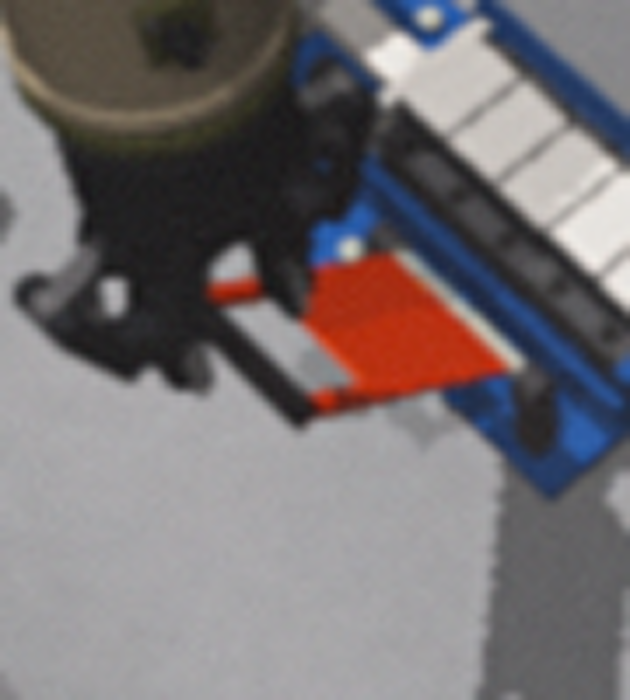

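play_rows(steps="0 0 1 0;0 0 2 0;0 0 2.3 0;0 0 2.3 0")

```text
time: 56.02
eef_pos: [678.0, -21.1, 131.5]
eef_rot: [-0.0, 0.697, 0.717, -0.0]
ft_force: [-0.2, -0.1, 0.2]
finger_gap: 35.8
```

play_rows(steps="0 0 0 0;0 0 0 0;0 0 0 0;0 0 0 0;0 0 0 0", gripper=0, force=30)

```text
time: 56.65
eef_pos: [678.4, -21.0, 132.2]
eef_rot: [0.0, 0.697, 0.717, 0.0]
ft_force: [0.8, 0.7, 3.3]
finger_gap: 10.7
```

```bash
python3 - <<'E'
from h import *
goto(678,-21.5,130,91.6)
s=grab("scene","scene22");zoom(s,165,155,255,255,7,"sz22")
E
```

```text
t 56.65 pos [678.4 -21.  132.2] hd 91.62 tilt 0.05 ft [0.8 0.7 3.3] gap 10.7
-0.05 -0.05 0.22 0.0  rows>=0.0
```

View pics/sz22.png

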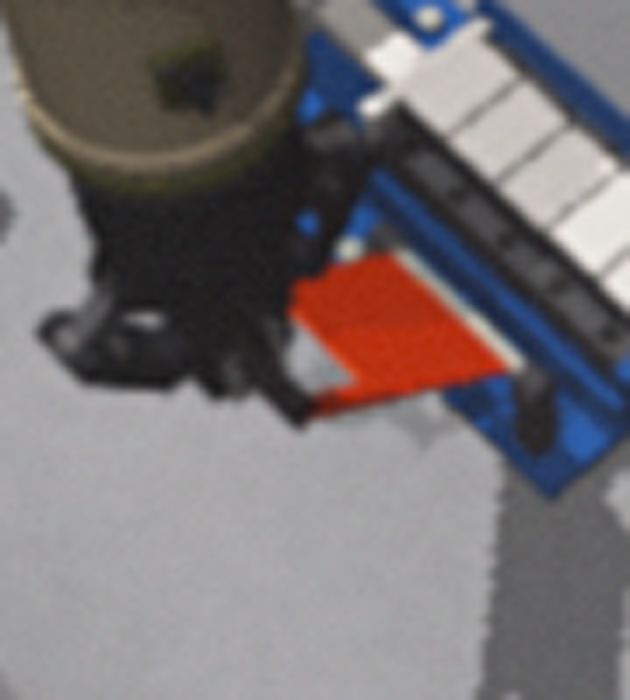

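play_rows(steps="0 -0.9 -0.9 0;0 -1.93 -1.72 0;0 -3 -2.41 0;0 -4.12 -3 0;0 -5.3 -3.47 0;0 -6.5 -3.82 0;0 -6.5 -3.82 0")

```text
time: 57.58
eef_pos: [614.1, -23.0, 172.1]
eef_rot: [0.002, 0.697, 0.717, 0.001]
ft_force: [1.0, -0.0, 12.3]
finger_gap: 10.6
```

```bash
python3 - <<'E'
from h import *
goto(584.4,-21.5,170,91.6); print(r.read_state()['torque'].round(2))
s=grab("scene","scene23");zoom(s,165,135,265,255,5,"sz23")
E
```

```text
t 57.58 pos [614.1 -23.  172.1] hd 91.6 tilt 0.24 ft [ 1.  -0.  12.3] gap 10.6
0.23 -2.97 0.20 0.0  rows>=0.5
[-0.08 -0.42  0.04]
```

View pics/sz23.png

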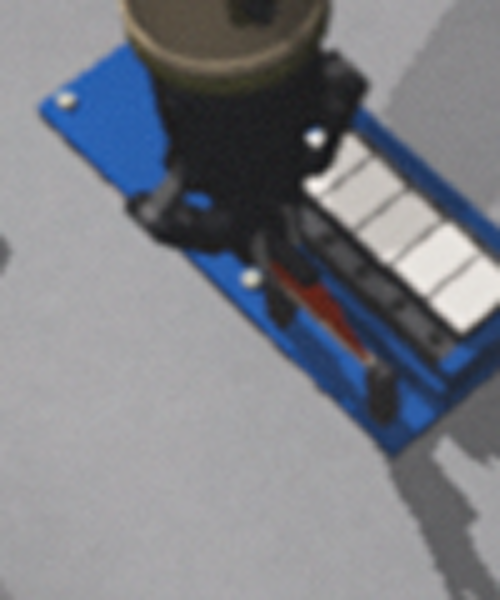

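play_rows(steps="0 -1.25 -0.4 0;0 -2.5 -0.5 0;0 -3.8 -0.5 0;0 -5.05 -0.35 0;0 -6.3 -0.05 0;0 -7.5 0.35 0;0 -8.65 0.85 0;0 -9.75 1.5 0;0 -9.75 1.5 0")

```text
time: 58.75
eef_pos: [513.5, -26.0, 153.9]
eef_rot: [-0.001, 0.697, 0.717, -0.002]
ft_force: [-3.6, -1.2, 1.5]
finger_gap: 10.5
```

```bash
python3 - <<'E'
from h import *
goto(584.4,-21.5,170,91.6); print(r.read_state()['torque'].round(2))
s=grab("scene","scene24");zoom(s,165,135,265,255,5,"sz24")
E
```

```text
t 58.75 pos [513.5 -26.  153.9] hd 91.61 tilt 0.22 ft [-3.6 -1.2  1.5] gap 10.5
0.25 7.09 -1.64 0.0  rows>=1.2
[-0.25  0.63  0.09]
```

View pics/sz24.png

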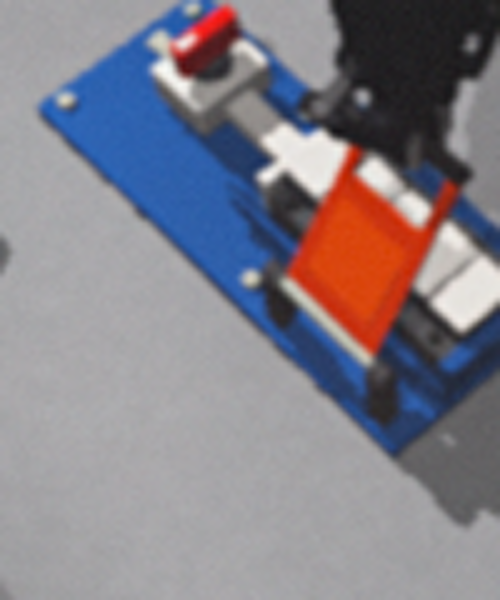

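play_rows(steps="0 -1 0.75 0;0 -2 1.6 0;0 -2.85 2.5 0;0 -3.6 3.5 0;0 -4.3 4.6 0;0 -4.85 5.75 0;0 -5.25 6.95 0;0 -5.25 6.95 0")

```text
time: 59.8
eef_pos: [462.7, -27.1, 84.2]
eef_rot: [-0.0, 0.697, 0.717, 0.0]
ft_force: [7.8, -2.9, -4.8]
finger_gap: 10.6
```

```bash
python3 - <<'E'
from h import *
goto(584.4,-21.5,170,91.6); print(r.read_state()['torque'].round(2))
E
```

```text
t 59.8 pos [462.7 -27.1  84.2] hd 91.64 tilt 0.04 ft [ 7.8 -2.9 -4.8] gap 10.6
0.22 12.18 -8.58 0.0  rows>=2.4
[-0.48 -1.57  0.03]
```

play_rows(steps="0 -0.1 0.6 0;0 -0.2 1.2 0;0 -0.25 1.8 0;0 -0.3 2.5 0;0 -0.3 2.5 0")

```text
time: 60.42
eef_pos: [458.6, -27.2, 59.2]
eef_rot: [-0.001, 0.697, 0.717, -0.001]
ft_force: [-4.3, -1.8, -2.6]
finger_gap: 10.6
```

```bash
python3 - <<'E'
from h import *
goto(584.4,-21.5,170,91.6); print(r.read_state()['torque'].round(2))
s=grab("scene","scene25");zoom(s,165,135,285,255,5,"sz25")
E
```

```text
t 60.42 pos [458.6 -27.2  59.2] hd 91.64 tilt 0.19 ft [-4.3 -1.8 -2.6] gap 10.6
0.22 12.56 -11.12 0.0  rows>=2.7
[-0.49  0.83  0.07]
```

View pics/sz25.png

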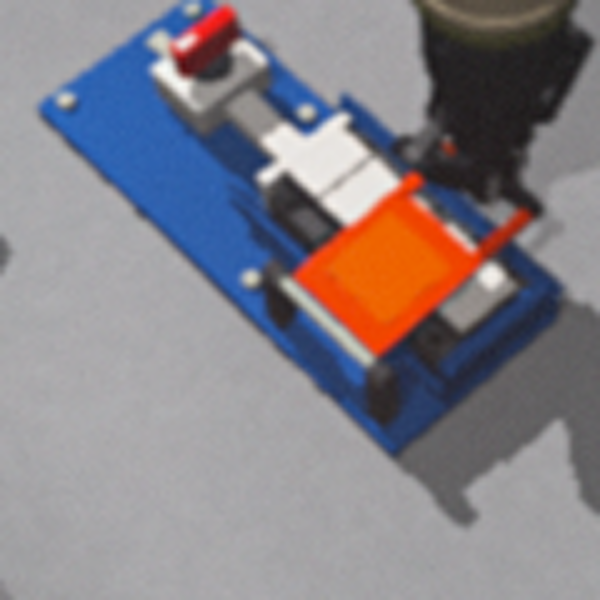

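play_rows(steps="0 0 0.5 0;0 0 1 0;0 0 1.2 0;0 0 1.2 0")

```text
time: 60.98
eef_pos: [458.1, -27.3, 47.9]
eef_rot: [-0.001, 0.697, 0.717, -0.002]
ft_force: [-10.0, -2.4, 5.1]
finger_gap: 10.6
```

play_rows(steps="0 0 0.3 0;0 0 0.3 0")

```text
time: 61.22
eef_pos: [458.3, -27.2, 46.3]
eef_rot: [-0.001, 0.697, 0.717, -0.003]
ft_force: [-21.3, -2.3, 35.3]
finger_gap: 10.3
```

play_rows(steps="0 0 -0.3 0;0 0 -0.3 0;0 0 -0.3 0;0 0 -0.3 0", gripper=0.35)

```text
time: 61.72
eef_pos: [460.3, -27.2, 48.4]
eef_rot: [-0.0, 0.697, 0.717, 0.0]
ft_force: [-0.4, 0.5, 0.8]
finger_gap: 30.3
```

play_rows(steps="0 0 -2 0;0 0 -5 0;0 0 -8 0;0 0 -8 0")

```text
time: 62.22
eef_pos: [461.5, -27.4, 130.2]
eef_rot: [0.002, 0.697, 0.717, 0.001]
ft_force: [0.7, -0.3, -0.1]
finger_gap: 29.7
```

```bash
python3 - <<'E'
from h import *
goto(458.5,-26,75,91.6)
s=grab("scene","scene26");zoom(s,165,105,285,245,5,"sz26")
E
```

```text
t 62.23 pos [461.5 -27.4 130.2] hd 91.6 tilt 0.2 ft [ 0.7 -0.3 -0.1] gap 29.7
0.16 -0.31 5.51 0.0  rows>=0.9
```

View pics/sz26.png

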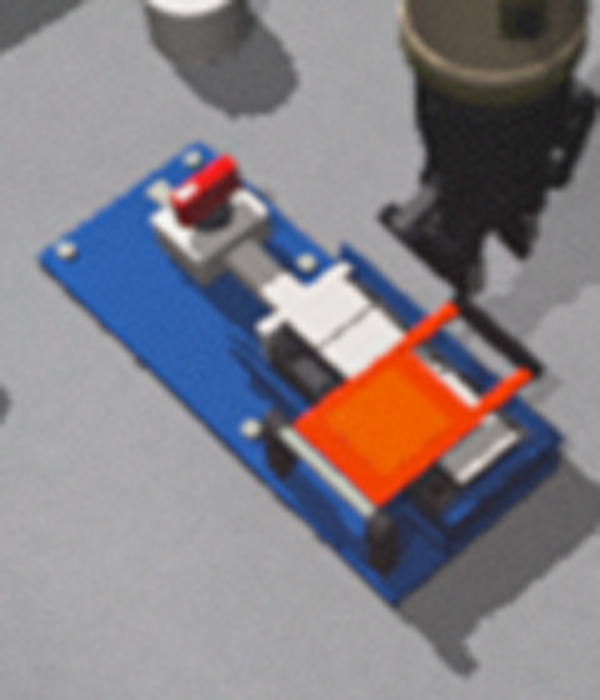

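play_rows(steps="0.1 -0.25 1 0;0.1 -0.25 3 0;0.1 -0.25 4.5 0;0.1 -0.25 5.5 0;0.1 -0.25 5.5 0;0.1 -0.25 5.5 0", gripper=0)

```text
time: 63.02
eef_pos: [458.0, -26.2, 73.8]
eef_rot: [0.0, 0.697, 0.717, 0.0]
ft_force: [-0.1, -0.6, 0.5]
finger_gap: 0.2
```

play_rows(steps="0 0 0.3 0;0 0 0.6 0;0 0 0.8 0;0 0 0.8 0")

```text
time: 63.52
eef_pos: [457.8, -26.4, 65.9]
eef_rot: [0.0, 0.697, 0.717, -0.0]
ft_force: [-2.2, -1.0, 8.3]
finger_gap: 0.4
```

Contact at 66 mm (the closed bar top). Press firmer.

play_rows(steps="0 0 0.1 0;0 0 0.2 0;0 0 0.3 0;0 0 0.3 0")

```text
time: 64.03
eef_pos: [458.1, -26.4, 64.9]
eef_rot: [0.001, 0.697, 0.717, -0.001]
ft_force: [-18.2, -1.4, 46.4]
finger_gap: -0.0
```

play_rows(steps="0 0 0.1 0;0 0 0.1 0;0 0 0.1 0")

```text
time: 64.4
eef_pos: [458.2, -26.5, 64.6]
eef_rot: [0.001, 0.697, 0.717, -0.002]
ft_force: [-22.8, -1.6, 59.8]
finger_gap: 0.3
```

play_rows(steps="0 0 -0.5 0;0 0 -3 0;0 0 -8 0;0 0 -14 0;-5 -2 -16 0;-5 -2 -16 0")

```text
time: 65.15
eef_pos: [438.8, -81.1, 222.9]
eef_rot: [0.002, 0.699, 0.715, -0.001]
ft_force: [-0.1, 0.1, -0.4]
finger_gap: -0.3
```

```bash
python3 - <<'E'
from h import *
goto(458.5,150,300,91.6)
E
```

```text
t 65.15 pos [438.8 -81.1 222.9] hd 91.24 tilt 0.23 ft [-0.1  0.1 -0.4] gap -0.3
23.04 2.49 -7.79 -0.4  rows>=3.9
```

play_rows(steps="5 0 -2 0;10 0 -5 0;17 0 -7 0;23 1 -8 0;27 1 -8 0;30 1 -8 0;30 1 -8 0;30 1 -8 0")

```text
time: 66.15
eef_pos: [440.2, 223.7, 301.1]
eef_rot: [-0.0, 0.696, 0.718, -0.0]
ft_force: [0.3, -1.0, -1.1]
finger_gap: 0.1
```

```bash
python3 - <<'E'
from h import *
goto(458.5,150,300,91.6)
s=grab("scene","scene27");zoom(s,165,105,285,245,5,"sz27")
t=grab("top","top27");zoom(t,225,115,375,215,5,"tz27")
E
```

```text
t 66.15 pos [440.2 223.7 301.1] hd 91.71 tilt 0.04 ft [ 0.3 -1.  -1.1] gap 0.1
-7.42 1.61 0.11 0.1  rows>=1.2
```

View pics/sz27.png

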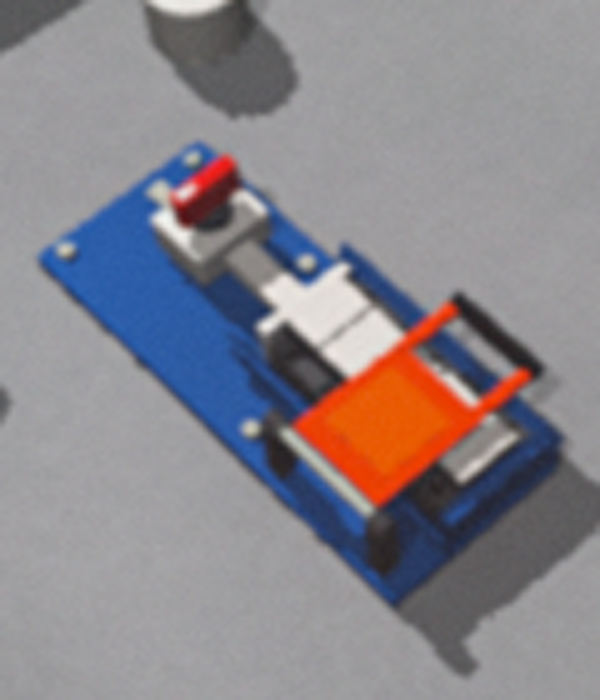

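View pics/tz27.png

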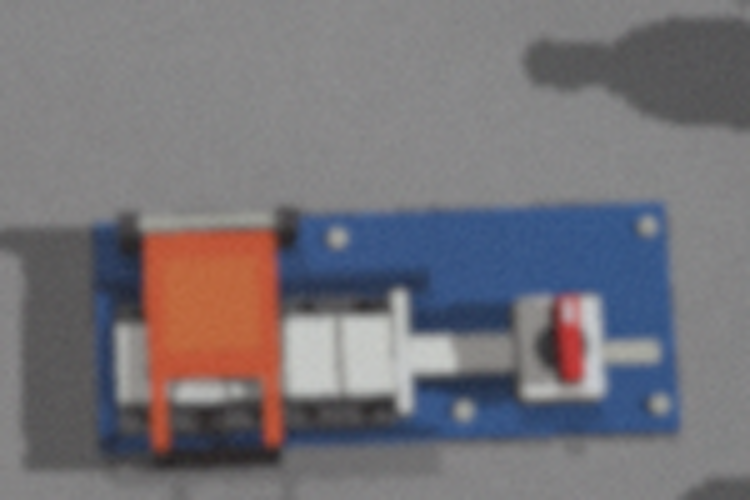

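View pics/top27.png

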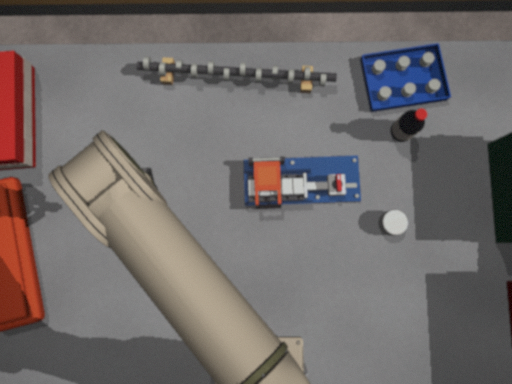

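```bash
python3 -c "
from workcell import r
print(r.close_job())"
```

```text
the job is handed in; nothing more can be done
None
```

All five bearing caps are packed in the blue rack, and the job was handed in at about 66 s of the 210 s allowed.

- **Steps, in order:** I freed the clamp knob and drew the follower back about 138 mm. I stood the caps side by side against the stop, then pushed the follower up and turned the clamp tight. Last, I folded the flap down and pressed it.
- **Knocked cap:** One cap was knocked about 4 cm aside during the run. I saw it in the camera picture before gripping and picked it up from its new place.
- **Snugness:** The follower stopped moving under about 17 N, and I held that push while turning the clamp. The last pictures show even seams and the follower against the row.
- **Clamp:** The knob turned until the torque rose to about 2 N m. It lies across the channel again, as it did at the start.
- **Flap:** I pressed on the bar with about 60 N. The fingertips stopped at 65–66 mm, where the bar's top should be when the flap is closed, and the flap stayed down after I lifted off.
- **Bystanders:** The piston and oil bottle have not moved. The screwdriver was hidden under the arm in the last top view. It looked untouched in an earlier picture and the tool did not come near it after that.
- **Disagreement:** The two cameras differed by up to about 9 mm in y at the rack. I settled positions there from the grip on the knob and from feeling the stop.

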